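# Put the mounted lens away in the roll-top dust box

### The job

Put the loose round lens on its pedestal, which stands with the square mirror mount to the left of the grey dust box, away from the dust: roll the slatted cover of the box right back by its pull, set the lens down gently so that it stands upright on the box's floor in a free spot, clear of the two small optic boxes already stored there, and roll the cover fully shut over it. Leave the square mirror mount and the stored boxes where they are.

Things in the scene. Friction and masses are not known exactly. Their poses are not given: they have to be found in the camera images.
- dust_box: grey roll-top dust box, fixed, 218 deep (x) x 226 wide (y) x 221 mm high. Origin: middle of its underside; x to its back, y to its left, z up. Arched cheeks (radius 109 mm round the cover's axis), inner faces at y = +-106. Front board: inner face x = -95, top 132 mm above the table. Floor 66 mm above the table, from x = -95 to a low back stop at x = 72, top 88 mm above the table
- box_floor (a point): centre of the dust box's floor, on its top face (66 mm above the table), axes as the box. The shut cover's inside is an arch of 95 mm radius round the cover's axis, so the 92 mm high lens must stand with its origin within about 45 mm of x = 0 here to clear it
- cover_axis (a point): the axis of the circular grooves the cover runs in, midway between the cheeks, 112 mm above the table; the cover turns about the box's y axis through it. The lead rail's outer face is 105 mm and the slats' outer face 103 mm from it
- cover_pull (a point): grip point of the pull, a dark block in the middle of the cover's lead rail: 18 mm wide along the box's y (pinch it across this), 20 mm along the track, from 114 to 148 mm out from the cover's axis, this point 132 mm. Shut: 126 mm in front of the axis and 41 mm above it. It moves on a circle about that axis; the tool may stay upright; the pull then lags some 15 mm in the grip
- cover (a joint): how far the cover is rolled back, rad about its axis: 0 = fully shut (rail on the front board), 1.92 = fully back. The pull's angle above the front horizontal is 0.314 rad + this value (0.314 shut, 1.57 at the top, 2.234 fully back, leaning back). It stays where it is left; moving it takes about 1 to 5 N at the pull, and pressing down on the pull brings it home
- lens_mount: the lens to put away, 92 mm high, 0.24 kg: round pedestal foot 46 mm diameter x 9 mm, post 25 mm diameter from 9 to 51 mm, and on top a dark round ring, 36 mm across (along y), only 10 mm thick (along x), its middle 74 mm above the underside. Origin: middle of the underside; z up, x through the lens. Grip it across its x, by the ring's 10 mm or by the post
- mirror_mount: the mirror mount to leave alone: black square head 48 mm wide, 111 mm high in all, on a pedestal of 46 mm diameter. Origin: underside; the pedestal's axis lies 5 mm from it along -x
- stored_box: small pale plastic optic box with a grey lid, 43 x 43 x 26 mm, standing in the front half of the dust box's floor. Origin: middle of its underside
- rear_box: a second small pale optic box, the same, 43 x 43 x 26 mm, standing on the dust box's floor near the back. Origin: middle of its underside
Things that resemble listed ones, but are neither listed nor needed, are in the scene too. Leave any blue look-alike of the lens_mount alone.

How it is judged (in metres and radians):
On the way, in this order (a step that is already met when the one before it is completed fails the run):
1. the cover is rolled back, past 1.2 rad (value of joint cover above 1.2 rad), for 0.2 s.
2. the lens stands on the box's floor, let go (z of lens_mount in the frame of box_floor between -0.004 and 0.004 m and x of lens_mount in the frame of box_floor between -0.08 and 0.06 m and y of lens_mount in the frame of box_floor between -0.085 and 0.085 m and angle between lens_mount's own z axis and vertical below 0.08 rad and contact force between the fingers and lens_mount below 0.05 N), for 0.2 s.
At the end, for the whole second after the job is handed in: The cover is fully shut (within 0.04 rad, about 5 mm at the rail); the lens stands upright (within 0.08 rad) and still on the dust box's floor (underside within 4 mm of it), touching neither stored box; the stored boxes and the mirror mount are within 25 mm of where they stood (value of joint cover below 0.04 rad and z of lens_mount in the frame of box_floor between -0.004 and 0.004 m and x of lens_mount in the frame of box_floor between -0.08 and 0.06 m and y of lens_mount in the frame of box_floor between -0.085 and 0.085 m and angle between lens_mount's own z axis and vertical below 0.08 rad and linear speed of lens_mount below 0.02 m/s and contact force between lens_mount and stored_box below 0.05 N and contact force between lens_mount and rear_box below 0.05 N and distance of each of stored_box, rear_box, mirror_mount from where it was at the start of the episode below 0.025 m).
It fails at once if the lens is tipped over or tilted more than 0.6 rad (angle between lens_mount's own z axis and vertical above 0.6 rad).
It fails at once if the lens is dropped: it moves faster than 0.5 m/s while out of the fingers (a fall of about 13 mm) (contact force between the fingers and lens_mount below 0.05 N and linear speed of lens_mount above 0.5 m/s).
It fails at once if the lens is rammed into the dust box (more than 120 N) (contact force between lens_mount and dust_box above 120 N).
It fails at once if the mirror mount or a stored box is pushed more than 40 mm (distance of any of mirror_mount, stored_box, rear_box from where it was at the start of the episode above 0.04 m).
It also fails if it takes over 72 s, if anything falls off the work surface, if the arm or the gripper's body presses on something with over 40 N, if the wrist force passes 120 N, or if a joint passes its speed limit or range.

### The arm

A 6-joint arm with a two-finger parallel gripper is mounted at the origin on a cart in front of the work surface, level with it; the furniture and walls round the work are solid. World frame = base frame: x ahead of the robot, y to its left, z up, the work surface at z = 0. Lengths are in mm, angles in degrees, forces in N, time in s.
With the tool pointing down it reaches from about 350 to 975 mm from the base axis. Payload 4.9 kg.
Tool frame: the origin (TCP) lies at the very end of the fingers, on their centre line; the grasp point (between the pads) lies 19 mm behind it; z points along the fingers, y is the line along which they close (so a half turn about z gives the same grasp; the last joint's range is limited). The gripper opens to 85 mm and grips with 20 to 120 N. Pads are 22 mm wide; open, the fingers measure 114 mm over their backs; the gripper's body (76 mm by 85 mm) begins 54 mm behind the grasp point. The pads swing forward as they close: fully open they stand 13 mm farther back than shut.
Start: joints at [65.145, 3.019, 92.412, -0, 84.569, -6.818], TCP at [193.506, 594.27, 231.304] pointing down, gripper open.
Joint ranges: [-172.51, 172.51], [-57.92, 126.97], [3.15, 148.05], [-58.71, 238.71], [5.1, 150.11], [-179.66, 179.66]. Speed limits (degrees/s): [147.25, 147.25, 180, 180, 180, 180].

### API

Orientations are given as a 3x3 rotation matrix whose columns are the frame's x, y, z axes.
In Python, from plant import ctrl gives the robot as it stands. The module is installed in compiled form; this text tells all that it offers.
- The arm moves only by the tool jog_arm, never from a script. Its argument "steps" is a list of rows, each an object of numbers: "dx", "dy", "dz": the shift along the tool's x, y, z in mm; "wx", "wy", "wz": the turn, a rotation vector about the tool's x, y, z in rad. A call has exactly 5 rows; each row shifts and turns the commanded pose from where the row before left it, along the tool's axes as they then stand; what a row does not reach is not made up. A row lasts 1/8 s, in which the tool goes at most 62.5 mm and 10.7 degrees, less where a joint would pass 70% of its speed; a pose out of reach is approached as far as the arm can. A call with a gripper value outside its range is refused whole. "gripper" is the opening, from 0 (shut) to 1 (fully open), set as the call begins (left out, the last holds). The fingers move at their own pace and stop on an object; "grip_force" is the grip in N (left out, the last holds). Time passes only in rows, so rows that do not move let the fingers close, or fill a call up. It gives the time, the measured TCP pose, the force, the opening and the grip force at its end, in the units of the state.
- ctrl.sense(): the state, without advancing time (a new reading comes with each control period).
- ctrl.grab_frame(name): name is "scene" or "side" or "wrist"; returns a dict with "frame" (480x640x3 uint8, red, green, blue), "fx", "fy", "cx", "cy" (pixels), "k1" (the pictures are not rectified: a ray, as slopes to the right and down, at radius r is drawn at 1 + k1 r^2 times it, then the intrinsics apply), "extrinsics" (4x4, takes a point from world to camera coordinates); the wrist camera has in their place "T_tool_cam" (4x4, takes a point from camera to tool coordinates, whose origin is the TCP and whose axes are the flange's). Camera axes: x right, y down, z forward; pixel columns grow to the right and rows downward; lengths in mm; the calibration is good to about 2 mm. A picture is of the moment at which its call begins: read the wrist's pose just before it. There is no depth.
- ctrl.sign_off(): hands the job in; it is judged then, once.
The state is a dict: "time": time; "joint_pos": joint angles; "joint_velocities": joint speeds; "joint_torque": joint torques, N m; "tcp_pos": TCP position; "eef_rot": TCP orientation; "wrist_force": force on the tool from outside, world axes, zero at the start; "ft_torque": the same for the moment, N m; "width": finger opening in mm; "grip_force": force on a finger pad.
Only numpy, scipy, OpenCV 4.12 (cv2) and the standard library are available. Lean on these libraries where they do the work, as an engineer would, in place of code of your own. Each camera call takes 0.05 s, during which the arm holds its last target. There are 200 camera calls.

## Working session

There is one attempt and no reset: what is moved stays moved. The work goes in short steps, Python scripts to look and compute and a tool call to move; the robot and the scene stay as the last step left them, time stands still between calls to the robot, and variables do not carry over. Pictures are saved under pics/ and viewed, at most 10 in all, crops included, and the job is handed in when it is done.

Besides the shell and the picture viewer there is one more tool, called as name(argument=value, ...), one argument or row to a line, values as JSON. jog_arm: Moves the arm, as the interface text tells. Its arguments: {"type":"object","properties":{"steps":{"type":"array","items":{"type":"object","properties":{"dx":{"type":"number"},"dy":{"type":"number"},"dz":{"type":"number"},"wx":{"type":"number"},"wy":{"type":"number"},"wz":{"type":"number"}}}},"gripper":{"type":"number"},"grip_force":{"type":"number"}},"required":["steps"]}

```bash
mkdir -p pics; cat > h.py <<'E'
import numpy as np, cv2
from plant import ctrl
def grab(n):
    s=ctrl.sense(); f=ctrl.grab_frame(n)
    if n=="wrist":
        T=np.eye(4);T[:3,:3]=np.array(s["eef_rot"]).reshape(3,3);T[:3,3]=s["tcp_pos"]
        f["E"]=np.linalg.inv(T@np.array(f["T_tool_cam"]))
    else: f["E"]=np.array(f["extrinsics"])
    return f
def save(n,p):
    f=grab(n); cv2.imwrite(p+".png",f["frame"][:,:,::-1])
    np.savez(p,**{k:f[k] for k in("fx","fy","cx","cy","k1","E")})
def ray(c,u,v):
    d=np.array([(u-c["cx"])/c["fx"],(v-c["cy"])/c["fy"]]);p=d.copy()
    for _ in range(20): p=d/(1+c["k1"]*(p@p))
    R=c["E"][:3,:3];o=-R.T@c["E"][:3,3];w=R.T@np.array([p[0],p[1],1]);return o,w/np.linalg.norm(w)
def atz(c,u,v,z):
    o,w=ray(c,u,v);return o+w*(z-o[2])/w[2]
def tri(*r):
    A=0;b=0
    for o,w in r:
        M=np.eye(3)-np.outer(w,w);A=A+M;b=b+M@o
    p=np.linalg.solve(A,b);return p,[np.linalg.norm((np.eye(3)-np.outer(w,w))@(p-o)) for o,w in r]
def proj(c,P):
    q=c["E"][:3,:3]@np.array(P)+c["E"][:3,3];p=q[:2]/q[2];p=p*(1+c["k1"]*(p@p));return np.array([c["fx"]*p[0]+c["cx"],c["fy"]*p[1]+c["cy"]])
E
python3 - <<'E'
from h import *
for n in("scene","side","wrist"): save(n,"pics/"+n+"0")
a=[cv2.imread(f"pics/{n}0.png") for n in("scene","side")]
s=ctrl.sense();print(s)
for n in("scene","side","wrist"):
    c=np.load(f"pics/{n}0.npz");print(n,c["fx"],c["k1"],np.round(-c["E"][:3,:3].T@c["E"][:3,3]),np.round(c["E"][2,:3],2))
E
```

```text
{'time': 0.15, 'joint_pos': array([ 6.51479669e+01,  3.04937104e+00,  9.24738525e+01,  6.86520619e-04,
        8.45685550e+01, -6.81791357e+00]), 'joint_velocities': array([-0.01891854, -0.17630356, -0.2276359 , -0.08190695, -0.01055613,
       -0.13092348]), 'joint_torque': array([ 3.48099265e-04, -3.94243312e+01, -3.70722234e+01, -1.97701006e-04,
        4.69303108e-03,  2.94480208e-05]), 'tcp_pos': array([193.27840531, 593.85555783, 230.33852363]), 'eef_rot': array([[-9.50871905e-01,  3.09583836e-01, -6.84037690e-04],
       [ 3.09584526e-01,  9.50870824e-01, -1.44848741e-03],
       [ 2.02003193e-04, -1.58909347e-03, -9.99998717e-01]]), 'wrist_force': array([-0.63348527,  0.58089131, -0.76683073]), 'ft_torque': array([-0.00184207,  0.01493429, -0.01071877]), 'grip_force': 0.0, 'width': 85.50694511464135}
scene 479.21924938618173 0.04529366191022995 [  45. -396.  647.] [ 0.65  0.45 -0.62]
side 504.1442891460966 -0.13651825550231997 [-140. -186.  566.] [ 0.82  0.24 -0.51]
wrist 422.9158998555944 -0.020401732508439196 [124. 617. 372.] [ 0.27 -0.09 -0.96]
```

View pics/scene0.png

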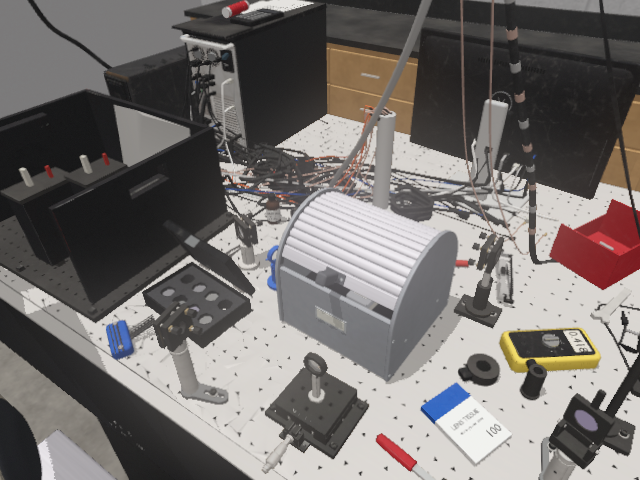

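View pics/side0.png

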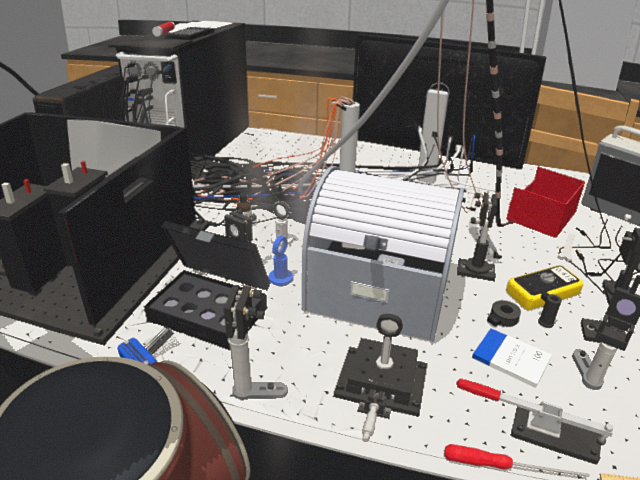

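The scene view shows the dust box at (365,280), pull (330,283), mirror mount about (245,240), a blue look-alike mostly hidden (272,268), and a small round piece at (272,210). In the side view the mirror mount is at (240,222), the pale-post round lens at (282,220), the blue look-alike at (281,262), and another round lens on a stage at (388,340). The one to the left of the box beside the mirror mount fits. I'll confirm it in an enlarged crop.

```bash
python3 - <<'E'
import cv2,numpy as np
a=cv2.imread("pics/side0.png")[180:320,200:480];b=cv2.imread("pics/scene0.png")[180:400,220:470]
b2=cv2.imread("pics/scene0.png")[180:320,215:355]
o=np.zeros((600,800,3),np.uint8)
o[:400]=cv2.resize(a,(800,400))
o[400:,:200]=cv2.resize(b2[:100,:100],(200,200));w=cv2.imread("pics/wrist0.png");o[400:,200:466]=cv2.resize(w,(266,200))
cv2.imwrite("pics/crop1.png",cv2.resize(a,(800,400)));cv2.imwrite("pics/comp.png",o)
E
```

```text
(no output)
```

View pics/comp.png

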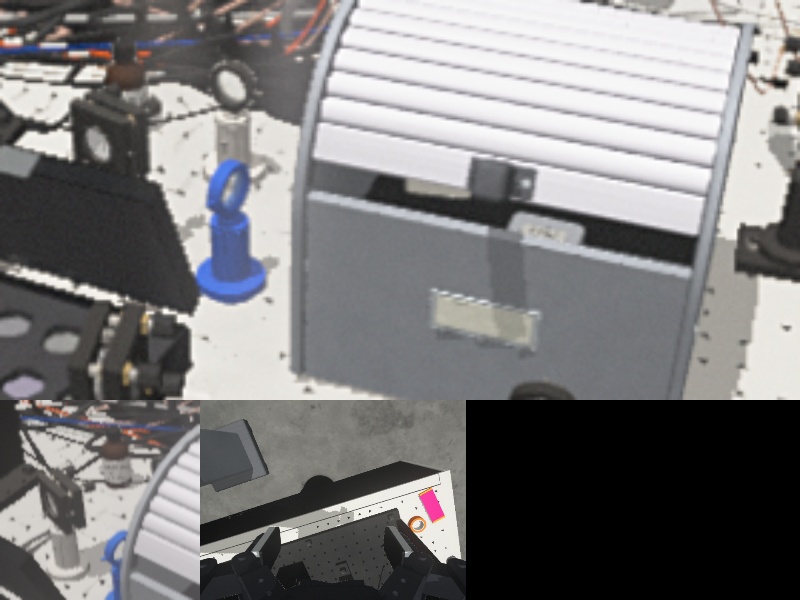

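View pics/wrist0.png

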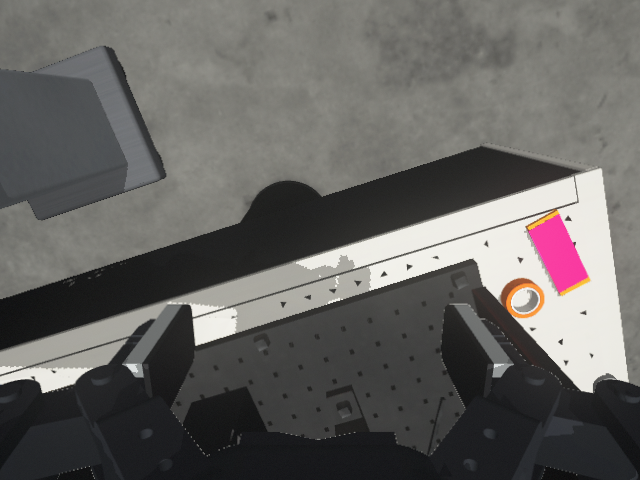

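The crop confirms it: the wanted lens is the pale post with the dark round ring at side (282,210), foot at about (282,238). The look-alikes are the blue lens (281,262), which is blue, and the stage lens (388,340), which sits in front of the box. In the first wrist view the arm is over the left enclosure and sees nothing useful. Next I fit the box pose.

```bash
python3 - <<'E'
from h import *
from scipy.optimize import least_squares
S=np.load("pics/side0.npz");C=np.load("pics/scene0.npz");S=dict(S);C=dict(C)
# guesses of points
for n,c,u,v,z in[("BLs",S,304,310,0),("BRs",S,435,338,0),("BLc",C,280,314,0),("BRc",C,390,376,0),("TLs",S,308.5,247.5,132),("TRs",S,442,274.5,132),("footS",S,282,238,5),("ringS",S,282,210,74),("mirS",S,240,250,0),("mirfootC",C,249,264,3),("blueS",S,281,280,3)]:
    print(n,np.round(atz(c,u,v,z)))
print("pull",tri(ray(S,375,243),ray(C,330,284)))
print("mirror head",tri(ray(S,239,222),ray(C,246,230)))
print("brown thing",tri(ray(S,244,208),ray(C,274,208)))
obs=[(S,304,310,(-109,113,0)),(S,308,247,(-109,106,132)),(S,442,274.5,(-109,-106,132)),(C,390,376,(-109,-113,0)),(C,280,314,(-109,113,0)),(S,435,338,(-109,-113,0))]
def W(p,q):
    c,s=np.cos(p[2]),np.sin(p[2]);return np.array([p[0]+c*q[0]-s*q[1],p[1]+s*q[0]+c*q[1],q[2]])
f=lambda p:np.concatenate([proj(c,W(p,q))-[u,v] for c,u,v,q in obs])
r=least_squares(f,[600,150,0],x_scale=[100,100,.1],loss='soft_l1');print(r.x,np.round(f(r.x),1))
E
```

```text
BLs [498.  14.   0.]
BRs [ 495. -211.    0.]
BLc [509.  27.   0.]
BRc [ 499. -207.    0.]
TLs [495.   6. 132.]
TRs [ 487. -202.  132.]
footS [697. 126.   5.]
ringS [694. 124.  74.]
mirS [635. 194.   0.]
mirfootC [583. 167.   3.]
blueS [562.  79.   3.]
pull (array([ 482.17848787, -101.33116527,  165.71166371]), [np.float64(4.07042812288345), np.float64(4.070428122883469)])
mirror head (array([586.22487089, 166.70974387,  93.58459108]), [np.float64(3.992505031258135), np.float64(3.992505031258118)])
brown thing (array([748.72087317, 232.52868272,  28.89152626]), [np.float64(2.0599494994813203), np.float64(2.059949499481453)])
[ 6.05516263e+02 -9.81269670e+01 -1.36075649e-02] [-1.4 -0.4 -0.6 -0.9  0.8 -2.9  0.3  2.5  0.9  5.8 -0.7  0.1]
```

```bash
python3 - <<'E'
from h import *
S=dict(np.load("pics/side0.npz"));C=dict(np.load("pics/scene0.npz"))
# tube: match scene point to side tube line
pts=[((440,0),(430,0)),((380,85),(400,58)),((316,163),(335,188))]
for s,c in pts: print(tri(ray(S,*s),ray(C,*c)))
import itertools
# scan: scene tube polyline vs side polyline, best matches
def poly(P,n=60): return [tuple(np.array(P[i])*(1-t)+np.array(P[i+1])*t) for i in range(len(P)-1) for t in np.linspace(0,1,n)]
sp=poly([(446,0),(385,75),(310,165)]);
for c in [(430,0),(410,50),(385,110),(350,165),(335,188)]:
    b=min(sp,key=lambda s:tri(ray(S,*s),ray(C,*c))[1][0]);print(c,np.round(b),np.round(tri(ray(S,*b),ray(C,*c))[0]))
E
```

```text
(array([ 667.77310478, -134.1602638 ,  501.30382355]), [np.float64(11.773967642604987), np.float64(11.773967642605026)])
(array([821.05870475, -26.97437204, 348.76877921]), [np.float64(37.11212903839334), np.float64(37.11212903839337)])
(array([739.11674773,  61.46804502, 155.32285247]), [np.float64(12.202220468333898), np.float64(12.20222046833395)])
(430, 0) [446.   0.] [ 646. -144.  505.]
(410, 50) [428.  22.] [ 632. -127.  462.]
(385, 110) [372.  90.] [770. -28. 314.]
(350, 165) [316. 157.] [883. 109. 114.]
(335, 188) [310. 165.] [770.  82. 134.]
```

jog_arm(
  steps=[
    {"dz":-35},
    {"dz":-35},
    {"dz":-35,"wz":-0.1},
    {"dz":-35,"wz":-0.1},
    {"dz":-10,"wz":-0.1},
  ],
)

```text
schema error: expected keys dx, dy, dz, wx, wy, wz
```

jog_arm(
  steps=[
    {"dx":0,"dy":0,"dz":-35,"wx":0,"wy":0,"wz":0},
    {"dx":0,"dy":0,"dz":-35,"wx":0,"wy":0,"wz":0},
    {"dx":0,"dy":0,"dz":-35,"wx":0,"wy":0,"wz":-0.1},
    {"dx":0,"dy":0,"dz":-35,"wx":0,"wy":0,"wz":-0.1},
    {"dx":0,"dy":0,"dz":-10,"wx":0,"wy":0,"wz":-0.1},
  ],
)

```text
time: 0.78
tcp_pos: [193.8, 594.9, 384.6]
eef_rot: [[-1.0, 0.011, 0.002], [0.011, 1.0, 0.004], [-0.002, 0.004, -1.0]]
wrist_force: [1.0, -0.3, 0.5]
width: 85.2
grip_force: 0.0
```

```bash
python3 - <<'E'
from h import *
S=dict(np.load("pics/side0.npz"));C=dict(np.load("pics/scene0.npz"))
# detect bright-ish grey tube column per row over dark background
a=cv2.cvtColor(cv2.imread("pics/scene0.png"),cv2.COLOR_BGR2GRAY);b=cv2.cvtColor(cv2.imread("pics/side0.png"),cv2.COLOR_BGR2GRAY)
for r in(5,30,60,90): print("C",r,a[r,385:450:3])
for r in(5,20,50,80,110,140): print("S",r,b[r,310:460:4])
E
```

```text
C 5 [ 36  36  37  36  36  37  36  36  37  36  36  37 119 109 106  59  40  37
  38  40  39  40]
C 30 [ 69  68  69  68  66  64  62  63  64 116 108 105  47  34  34  39  43  51
  52  56  63  67]
C 60 [121 130 145 160 128 115 107 102  95  99  98  49  37  34  36  36  36  37
  37  38  42  38]
C 90 [124 108 106 115 113 112 111 111 113 113  50  42  43  41  42  42  42  41
  40  39  39  38]
S 5 [155 152 149 156 153 157 159 160 152 159 141 156 154 151 153 145 155 149
 152 153 151 149 156 156 149 147 152 152 154 156 157 152 138 118 133 156
 157 156]
S 20 [152 154 154 150 154 153 151 155 154 157 147 152 153 153 154 151 151 152
 154 152 158 153 155 149 153 150 152 153 154 155 141 111 146 123 160 152
 155 153]
S 50 [ 83  79  85  85  81  80  79  77  73  69  64  64  40  37  37  39  40  43
  40  49  44  46  41  45  44 108 119  95  44  44  46  41  42  48  50  48
  43  49]
S 80 [104 105 103 105 102 103 101 102 105 102  90  36  35  33  37  39  33  38
  30  33 135 112  53  33  30  35  33  34  29  20  35  26 104  34  38  35
  33  27]
S 110 [125 126 119 127 117 123 106 133 129 132 158 145 128  36 102 116  77  34
  33  32  32  30  34  37  33  39  27  30  31 156 157 158 127 158  77  31
  42  36]
S 140 [225 219 221 221 111 226 138 192 121 110 154 138 106  56  28  34  28  28
  32  27  33  32  27  25  31  30  33  17 213 155 155 152 120  42  27 194
  31  37]
```

```bash
python3 - <<'E'
from h import *
S=dict(np.load("pics/side0.npz"));C=dict(np.load("pics/scene0.npz"))
sx=np.interp(np.arange(0,165,.5),[5,20,50,80,110,140,165],[443,434,414,392,369,338,312])
sp=list(zip(sx,np.arange(0,165,.5)))
for c in [(425,5),(415,30),(404.5,60),(385,110),(362,150),(335,188)]:
    L=[tri(ray(S,*s),ray(C,*c)) for s in sp];i=np.argmin([l[1][0] for l in L]);print(c,np.round(sp[i]),np.round(L[i][0]),round(L[i][1][0],1))
E
```

```text
(425, 5) [443.   0.] [ 639. -140.  503.] 10.4
(415, 30) [443.   2.] [ 599. -146.  495.] 0.1
(404.5, 60) [428.  29.] [ 615. -129.  454.] 0.1
(385, 110) [390.  83.] [685. -71. 352.] 0.1
(362, 150) [345. 134.] [785.  23. 217.] 0.1
(335, 188) [313. 164.] [758.  74. 142.] 12.6
```

jog_arm(
  steps=[
    {"dx":-30,"dy":-38,"dz":0,"wx":0,"wy":0,"wz":0},
    {"dx":-30,"dy":-38,"dz":0,"wx":0,"wy":0,"wz":0},
    {"dx":-30,"dy":-38,"dz":0,"wx":0,"wy":0,"wz":0},
    {"dx":-30,"dy":-38,"dz":0,"wx":0,"wy":0,"wz":0},
    {"dx":-30,"dy":-38,"dz":0,"wx":0,"wy":0,"wz":0},
  ],
)

```text
time: 1.4
tcp_pos: [341.3, 400.7, 380.9]
eef_rot: [[-1.0, 0.015, -0.0], [0.015, 1.0, -0.0], [0.0, -0.0, -1.0]]
wrist_force: [0.1, 0.5, 0.5]
width: 85.6
grip_force: 0.0
```

jog_arm(
  steps=[
    {"dx":-40,"dy":-45,"dz":0,"wx":0,"wy":0,"wz":0},
    {"dx":-40,"dy":-45,"dz":0,"wx":0,"wy":0,"wz":0},
    {"dx":-40,"dy":-45,"dz":0,"wx":0,"wy":0,"wz":0},
    {"dx":-40,"dy":-45,"dz":0,"wx":0,"wy":0,"wz":0},
    {"dx":-40,"dy":-45,"dz":0,"wx":0,"wy":0,"wz":0},
  ],
)

```text
time: 2.02
tcp_pos: [538.2, 172.4, 381.0]
eef_rot: [[-1.0, 0.015, -0.0], [0.015, 1.0, 0.0], [0.0, 0.0, -1.0]]
wrist_force: [0.0, 0.2, 0.3]
width: 85.4
grip_force: 0.0
```

```bash
python3 - <<'E'
from h import *
for n in("scene","side","wrist"): save(n,"pics/"+n+"1")
o=np.hstack([cv2.resize(cv2.imread(f"pics/{n}1.png"),(400,300)) for n in("scene","side")])
o2=cv2.imread("pics/wrist1.png")
cv2.imwrite("pics/c2.png",np.vstack([o,np.hstack([cv2.resize(o2,(400,300)),np.zeros((300,400,3),np.uint8)])]))
E
```

```text
(no output)
```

View pics/wrist1.png

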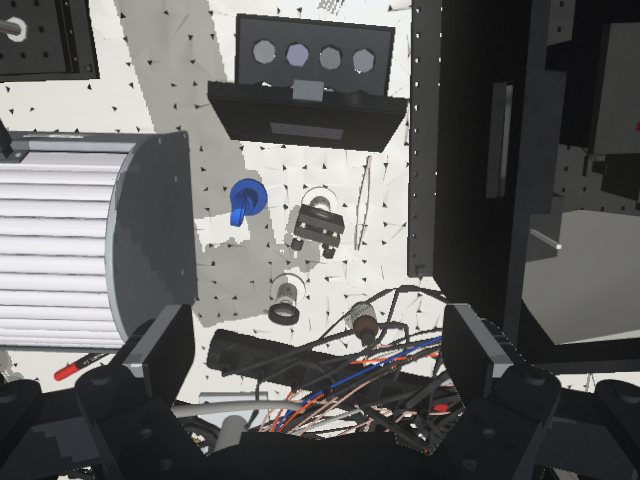

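The wrist view shows the lens foot at (289,287), its ring at (284,312) lying roughly along world y, the mirror mount at (320,215), the blue look-alike at (246,195), and the box cover on the left. I measure the lens and check whether the hanging tube has moved.

```bash
python3 - <<'E'
from h import *
S=dict(np.load("pics/side0.npz"));W=dict(np.load("pics/wrist1.npz"))
for n,rows,x0,x1 in(("scene",(5,30,60),385,450),("side",(5,50,80,110),350,460)):
    a=cv2.cvtColor(cv2.imread(f"pics/{n}0.png"),6);b=cv2.cvtColor(cv2.imread(f"pics/{n}1.png"),6)
    for r in rows: print(n,r,np.abs(a[r,x0:x1].astype(int)-b[r,x0:x1]).max(), b[r,x0:x1:4])
print("ring",tri(ray(S,282,210),ray(W,284,309)))
print("foot",atz(W,289,287,9), "ring@74",atz(W,284,309,74),"ring ends",atz(W,270,312,74),atz(W,299,306,74))
print("mirror",atz(W,319,222,100),atz(W,320,200,3))
print("box cheek corner",atz(W,190,133,112))
E
```

```text
scene 5 3 [ 35  38  35  38  37  37  37  36  36 119 109  90  40  37  37  39  39]
scene 30 2 [ 69  69  69  66  63  62  64 111 106  47  34  38  44  55  55  62  67]
scene 60 2 [121 130 158 128 109 105  95  99  97  37  34  38  36  37  38  43  37]
side 5 7 [139 152 150 149 156 152 156 149 150 153 150 149 151 154 152 149 150 152
 155 153 153 150 139 114 133 151 159 157]
side 50 11 [ 67  65  43  31  38  38  43  38  42  49  43  45  45  38  41 110 116  97
  41  44  48  44  42  47  48  50  47  41]
side 80 17 [ 89  32  29  31  33  34  30  37  33  33 136 113  58  35  32  35  35  26
  32  37  19  29 105  24  39  36  38  34]
side 110 9 [159 147 126  40 104 120  79  35  35  32  32  29  31  37  33  30  26  28
  34 156 156 157 126 155  77  40  34  34]
ring (array([693.40618759, 125.45095793,  73.15582872]), [np.float64(1.7967562468691205), np.float64(1.7967562468691578)])
foot [692.68721638 128.5189588    9.        ] ring@74 [691.79712222 127.04171381  74.        ] ring ends [695.34238123 110.45958055  74.        ] [688.29799341 144.70583614  74.        ]
mirror [580.41250746 170.26460014 100.        ] [578.11144213 171.68429508   3.        ]
box cheek corner [487.13092556  49.84274322 112.        ]
```

View pics/c2.png

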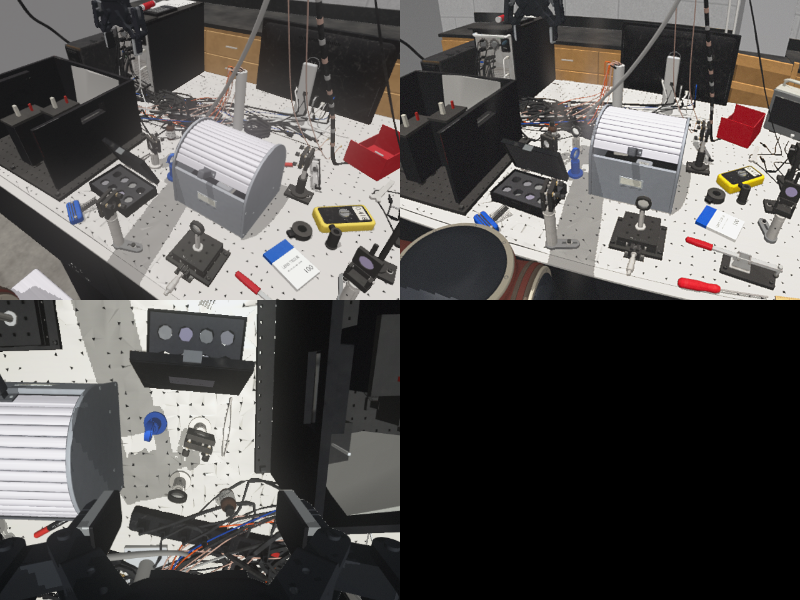

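The tube is fixed and seems to hang over the box, so I move in front of the box and look forward with a tilted wrist.

jog_arm(
  steps=[
    {"dx":18,"dy":-54,"dz":0,"wx":0,"wy":0,"wz":0},
    {"dx":20,"dy":-54,"dz":0,"wx":0,"wy":0,"wz":0},
    {"dx":20,"dy":-54,"dz":0,"wx":0,"wy":0,"wz":0},
    {"dx":20,"dy":-54,"dz":0,"wx":0,"wy":0,"wz":0},
    {"dx":20,"dy":-54,"dz":0,"wx":0,"wy":0,"wz":0},
  ],
)

```text
time: 2.8
tcp_pos: [434.3, -94.5, 381.3]
eef_rot: [[-1.0, 0.012, 0.001], [0.012, 1.0, 0.0], [-0.001, 0.0, -1.0]]
wrist_force: [0.8, -0.4, -0.2]
width: 85.7
grip_force: 0.0
```

jog_arm(
  steps=[
    {"dx":0,"dy":0,"dz":0,"wx":0,"wy":-0.15,"wz":0},
    {"dx":0,"dy":0,"dz":0,"wx":0,"wy":-0.15,"wz":0},
    {"dx":0,"dy":0,"dz":0,"wx":0,"wy":-0.15,"wz":0},
    {"dx":0,"dy":0,"dz":0,"wx":0,"wy":0,"wz":0},
    {"dx":0,"dy":0,"dz":0,"wx":0,"wy":0,"wz":0},
  ],
)

```text
time: 3.42
tcp_pos: [435.4, -93.8, 381.7]
eef_rot: [[-0.901, 0.014, 0.434], [0.012, 1.0, -0.006], [-0.434, -0.0, -0.901]]
wrist_force: [0.3, -0.1, 0.1]
width: 85.4
grip_force: 0.0
```

```bash
python3 - <<'E'
from h import *
for n in("scene","side","wrist"): save(n,"pics/"+n+"2")
E
```

```text
(no output)
```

View pics/wrist2.png

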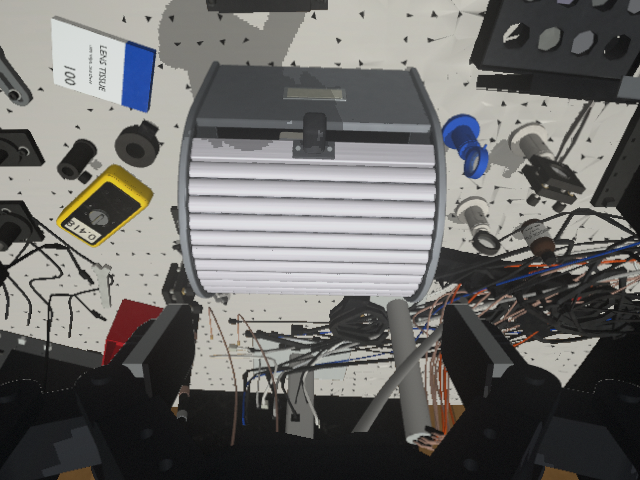

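The view shows the cover with its pull at (315,135) and a small gap below the rail, the lens at (478,225), and the thin tube behind the box from (440,328) to (365,430).

```bash
python3 - <<'E'
from h import *
S=dict(np.load("pics/side0.npz"));C=dict(np.load("pics/scene0.npz"));W=dict(np.load("pics/wrist2.npz"));W1=dict(np.load("pics/wrist1.npz"))
for P in [(599,-146,495),(685,-71,352),(785,23,217)]: print("pred",np.round(proj(W,P)))
def curve(P,n=200):
    P=np.array(P,float);t=np.linspace(0,len(P)-1,n);return [(np.interp(x,range(len(P)),P[:,0]),np.interp(x,range(len(P)),P[:,1])) for x in t]
sc=curve([(446,0),(434,20),(414,50),(392,80),(369,110),(338,140),(312,165)]);cc=curve([(427,0),(415,30),(404,60),(380,110),(355,158),(335,188)])
for w in[(367,428),(385,402),(405,373),(425,347),(440,329)]:
    for nm,c,cu in(("S",S,sc),("C",C,cc)):
        L=[tri(ray(W,*w),ray(c,*q)) for q in cu];i=np.argmin([l[1][0] for l in L]);print(w,nm,np.round(cu[i]),np.round(L[i][0]),round(L[i][1][0],1))
# box refit incl. wrist
from scipy.optimize import least_squares
obs=[(S,304,310,(-109,113,0)),(S,308,247,(-109,106,132)),(S,442,274.5,(-109,-106,132)),(C,390,376,(-109,-113,0)),(S,435,338,(-109,-113,0)),
(W,216,64,(-109,-113,112)),(W,411,69,(-109,113,112)),(W1,188,133,(-109,113,112))]
def G(p,q):
    c,s=np.cos(p[2]),np.sin(p[2]);return np.array([p[0]+c*q[0]-s*q[1],p[1]+s*q[0]+c*q[1],q[2]])
f=lambda p:np.concatenate([proj(c,G(p,q))-[u,v] for c,u,v,q in obs])
r=least_squares(f,[600,-100,0],x_scale=[100,100,.1],loss='soft_l1');print(r.x,np.round(f(r.x),1))
for q in(0,.1,.15,.2):
    a=.314+q; print(q,[np.round(proj(c,G(r.x,(-R*np.cos(a),0,112+R*np.sin(a))))) for c in(W,S,C) for R in(114,148)])
print("pull tri",tri(ray(W,314,121),ray(S,375,243),ray(C,330,284)))
print("lens ring",tri(ray(W,487,240),ray(S,282,210),ray(W1,284,309)),atz(W,468,211,9))
E
```

```text
pred [206. 737.]
pred [349. 467.]
pred [417. 377.]
(367, 428) S [377.  99.] [666. -55. 328.] 0.2
(367, 428) C [371. 128.] [672. -55. 325.] 0.3
(385, 402) S [366. 113.] [685. -35. 297.] 0.3
(385, 402) C [365. 138.] [693. -34. 293.] 0.0
(405, 373) S [353. 126.] [669. -16. 277.] 0.3
(405, 373) C [358. 152.] [723.  -4. 247.] 0.4
(425, 347) S [338. 140.] [678.  11. 244.] 0.3
(425, 347) C [350. 165.] [756.  32. 194.] 0.0
(440, 329) S [327. 151.] [684.  32. 218.] 0.0
(440, 329) C [344. 175.] [787.  66. 147.] 0.1
[ 5.97546658e+02 -9.47677348e+01  1.77803229e-02] [ -3.4   3.8  -2.8   2.9   0.6  -1.2  -1.    4.5  -0.9   1.9 -21.6  50.7
  26.1  38.5 -33.2   0.3]
0 [array([315., 130.]), array([313., 100.]), array([373., 253.]), array([370., 259.]), array([329., 287.]), array([317., 294.])]
0.1 [array([315., 141.]), array([313., 114.]), array([374., 245.]), array([371., 249.]), array([331., 280.]), array([319., 285.])]
0.15 [array([315., 146.]), array([314., 122.]), array([375., 242.]), array([372., 244.]), array([331., 277.]), array([320., 281.])]
0.2 [array([315., 152.]), array([314., 130.]), array([375., 238.]), array([373., 239.]), array([332., 273.]), array([321., 276.])]
pull tri (array([ 474.49391055, -101.12620295,  169.0984217 ]), [np.float64(6.415388358487704), np.float64(4.660377250566864), np.float64(6.109509025710051)])
lens ring (array([692.86562626, 125.70516684,  73.73136519]), [np.float64(0.68374929008025), np.float64(2.124666825230559), np.float64(1.5165234375974226)]) [696.48204805 119.15396766   9.        ]
```

```bash
python3 - <<'E'
from h import *
S=dict(np.load("pics/side0.npz"));C=dict(np.load("pics/scene0.npz"));W=dict(np.load("pics/wrist2.npz"));W1=dict(np.load("pics/wrist1.npz"))
from scipy.optimize import least_squares
obs=[(S,304,310,(-109,113,0)),(S,308,247,(-109,106,132)),(S,442,274.5,(-109,-106,132)),(C,390,376,(-109,-113,0)),(S,435,338,(-109,-113,0)),
(W,214,64,(-109,-113,0)),(W,411,69,(-109,113,0))]
def G(p,q):
    c,s=np.cos(p[2]),np.sin(p[2]);return np.array([p[0]+c*q[0]-s*q[1],p[1]+s*q[0]+c*q[1],q[2]])
f=lambda p:np.concatenate([proj(c,G(p,q))-[u,v] for c,u,v,q in obs])
r=least_squares(f,[600,-100,0],x_scale=[100,100,.1],loss='soft_l1');print(r.x,np.round(f(r.x),1))
np.save("box",r.x)
for q in(0,.1,.15,.2):
    a=.314+q; print(q,[np.round(proj(c,G(r.x,(-R*np.cos(a),0,112+R*np.sin(a))))) for c in(W,S,C) for R in(114,148)])
    print([np.round(proj(c,G(r.x,(-R*np.cos(a-.085),y,112+R*np.sin(a-.085))))) for c in(W,S) for R in(105,) for y in(-100,100)])
w=cv2.imread("pics/wrist2.png");s=cv2.imread("pics/side2.png");c=cv2.imread("pics/scene2.png")
def cr(i,x,y,sx,sy): return cv2.resize(i[y:y+sy,x:x+sx],(400,300),interpolation=2)
cv2.imwrite("pics/c3.png",np.vstack([np.hstack([cr(w,255,85,120,90),cr(s,300,160,160,120)]),np.hstack([cr(c,270,210,160,120),cr(w,420,170,120,90)])]))
E
```

```text
[ 6.00721793e+02 -1.01899342e+02 -2.94338027e-02] [-0.7  0.9  0.1  0.4  1.8 -0.2 -0.5  6.   0.1  3.  -0.2  2.8  2.2  0.9]
0 [array([313., 133.]), array([313., 104.]), array([375., 252.]), array([371., 258.]), array([331., 286.]), array([319., 293.])]
[array([202., 132.]), array([423., 135.]), array([441., 269.]), array([313., 244.])]
0.1 [array([312., 144.]), array([313., 118.]), array([376., 245.]), array([372., 248.]), array([333., 279.]), array([321., 284.])]
[array([200., 140.]), array([424., 144.]), array([442., 262.]), array([314., 237.])]
0.15 [array([312., 149.]), array([312., 126.]), array([377., 241.]), array([373., 243.]), array([334., 276.]), array([322., 279.])]
[array([199., 145.]), array([425., 148.]), array([443., 259.]), array([314., 234.])]
0.2 [array([312., 155.]), array([312., 134.]), array([377., 237.]), array([374., 238.]), array([335., 272.]), array([323., 275.])]
[array([198., 150.]), array([426., 153.]), array([443., 255.]), array([315., 231.])]
```

View pics/c3.png

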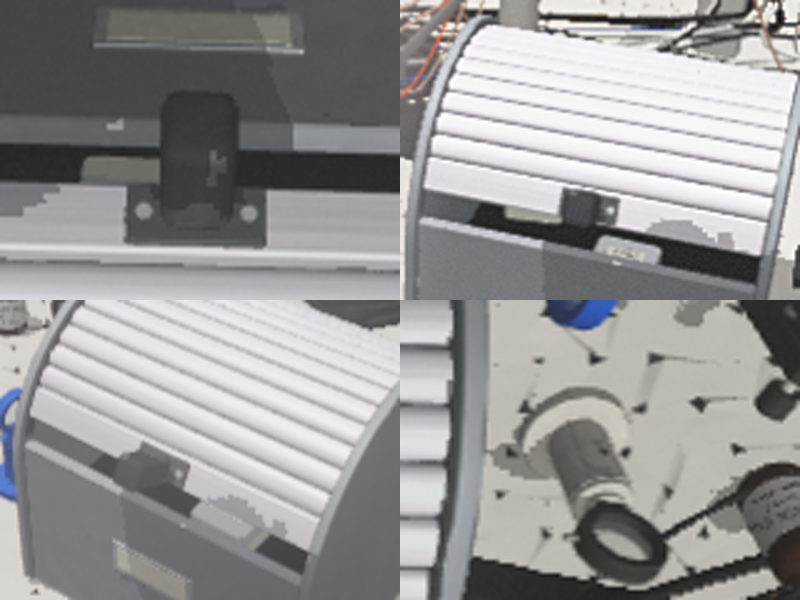

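Close-up: the pull is at wrist (315,133) mid with the rail slightly up (gap about 12 px, cover ≈0.1 rad). One pale box sits front-right of the pull and another back-left. The lens foot and ring show at wrist (477,213) and (487,242). Next I check the stage lens height in front of the box.

```bash
python3 - <<'E'
from h import *
S=dict(np.load("pics/side0.npz"));C=dict(np.load("pics/scene0.npz"));W=dict(np.load("pics/wrist2.npz"))
print("stage lens",tri(ray(S,388,325),ray(C,315,361)))
print("lens foot",tri(ray(W,477,213),ray(S,282,238)), "lens ring W at 74",atz(W,487,242,74),atz(W,475,238,74),atz(W,499,244,74))
print("boxes side front",atz(S,300+230/2.5,160+252/2.5,92),"rear",atz(S,300+133/2.5,160+213/2.5,92))
s=ctrl.sense();print(s["joint_pos"],s["tcp_pos"])
E
```

```text
stage lens (array([ 388.80662208, -139.96151961,  103.35510014]), [np.float64(1.9866618644292542), np.float64(1.9866618644292044)])
lens foot (array([708.39354037, 133.90652089,  -1.40098782]), [np.float64(3.770003101930148), np.float64(3.770003101930169)]) lens ring W at 74 [696.20105782 127.21174864  74.        ] [688.69848862 109.50307305  74.        ] [700.12181527 144.23647332  74.        ]
boxes side front [ 558.40732983 -119.55792034   92.        ] rear [584.61002439 -47.18899087  92.        ]
[ -29.45563195  -43.22115692  116.41332763   12.10041263   84.04087318
 -117.50287712] [435.98046537 -94.08056042 381.6624167 ]
```

jog_arm(
  steps=[
    {"dx":0,"dy":0,"dz":0,"wx":0,"wy":-0.17,"wz":0},
    {"dx":24,"dy":-1,"dz":33,"wx":0,"wy":-0.03,"wz":0},
    {"dx":24,"dy":-1,"dz":33,"wx":0,"wy":0,"wz":0},
    {"dx":24,"dy":-1,"dz":33,"wx":0,"wy":0,"wz":0},
    {"dx":24,"dy":0,"dz":33,"wx":0,"wy":0,"wz":0},
  ],
  gripper=0.8,
)

```text
time: 4.2
tcp_pos: [437.8, -97.3, 217.1]
eef_rot: [[-0.797, 0.014, 0.604], [0.011, 1.0, -0.008], [-0.604, 0.0, -0.797]]
wrist_force: [-0.7, -0.8, 0.5]
width: 68.3
grip_force: 0.0
```

```bash
python3 - <<'E'
from h import *
save("wrist","pics/wrist3");s=ctrl.sense();R=s["eef_rot"];print(np.round(R,3),s["tcp_pos"],s["wrist_force"])
W=dict(np.load("pics/wrist3.npz"))
print("proj",[np.round(proj(W,P)) for P in[(480,-97,168),(466,-97,174)]], "tcp proj",proj(W,s["tcp_pos"]))
w=cv2.imread("pics/wrist3.png");cv2.imwrite("pics/c4.png",w)
E
```

```text
[[-0.803  0.013  0.596]
 [ 0.014  1.    -0.003]
 [-0.596  0.006 -0.803]] [435.38456701 -95.75881627 208.91299523] [-0.60527967  0.53364047 -5.66719885]
proj [array([319., 261.]), array([318., 257.])] tcp proj [320.52491032 289.89429729]
```

View pics/c4.png

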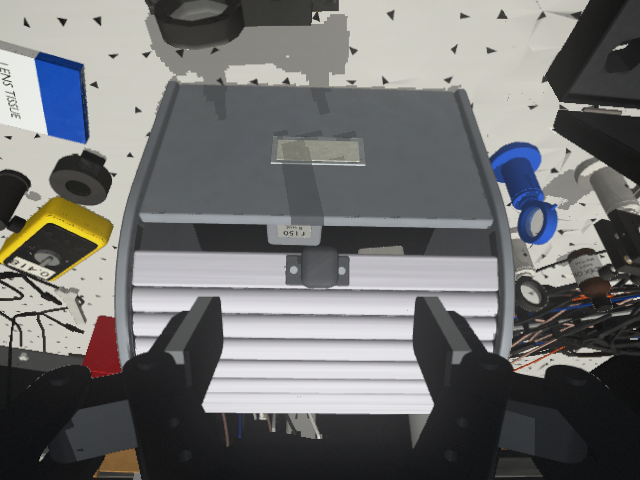

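The wrist view shows the pull centred at (319,267) between the fingers, with the rail's lower edge at row 250 and the board's top edge at row 218. I advance along the tool axis.

jog_arm(
  steps=[
    {"dx":0,"dy":0,"dz":20,"wx":0,"wy":0,"wz":0},
    {"dx":0,"dy":0,"dz":20,"wx":0,"wy":0,"wz":0},
    {"dx":0,"dy":0,"dz":15,"wx":0,"wy":0,"wz":0},
    {"dx":0,"dy":0,"dz":0,"wx":0,"wy":0,"wz":0},
    {"dx":0,"dy":0,"dz":0,"wx":0,"wy":0,"wz":0},
  ],
)

```text
time: 4.88
tcp_pos: [471.2, -98.0, 175.5]
eef_rot: [[-0.796, 0.014, 0.606], [0.011, 1.0, -0.009], [-0.606, -0.0, -0.796]]
wrist_force: [0.0, -0.7, 0.1]
width: 68.6
grip_force: 0.0
```

jog_arm(
  steps=[
    {"dx":-1,"dy":1,"dz":14,"wx":0,"wy":0,"wz":0},
    {"dx":-1,"dy":0,"dz":13,"wx":0,"wy":0,"wz":0},
    {"dx":0,"dy":0,"dz":0,"wx":0,"wy":0,"wz":0},
    {"dx":0,"dy":0,"dz":0,"wx":0,"wy":0,"wz":0},
    {"dx":0,"dy":0,"dz":0,"wx":0,"wy":0,"wz":0},
  ],
)

```text
time: 5.5
tcp_pos: [488.9, -97.4, 155.1]
eef_rot: [[-0.795, 0.015, 0.606], [0.012, 1.0, -0.01], [-0.606, -0.001, -0.795]]
wrist_force: [0.9, 0.0, 0.1]
width: 68.4
grip_force: 0.0
```

jog_arm(
  steps=[
    {"dx":0,"dy":0,"dz":0,"wx":0,"wy":0,"wz":0},
    {"dx":0,"dy":0,"dz":0,"wx":0,"wy":0,"wz":0},
    {"dx":0,"dy":0,"dz":0,"wx":0,"wy":0,"wz":0},
    {"dx":0,"dy":0,"dz":0,"wx":0,"wy":0,"wz":0},
    {"dx":0,"dy":0,"dz":0,"wx":0,"wy":0,"wz":0},
  ],
  gripper=0,
  grip_force=30,
)

```text
time: 6.12
tcp_pos: [488.7, -97.4, 154.2]
eef_rot: [[-0.796, 0.015, 0.605], [0.012, 1.0, -0.009], [-0.605, -0.0, -0.796]]
wrist_force: [-5.4, 0.5, 3.2]
width: 18.1
grip_force: 30.0
```

```bash
cat > arc.py <<'E'
import sys
from h import *
cx,a1,n=float(sys.argv[1]),float(sys.argv[2]),int(sys.argv[3])
s=ctrl.sense();R=np.array(s["eef_rot"]).reshape(3,3);g=s["tcp_pos"]-19*R[:,2]
v=np.array([cx-g[0],g[2]-112]);r=np.hypot(*v);a0=np.arctan2(v[1],v[0]);print("a0",a0,"r",r)
P=[np.array([cx-r*np.cos(a),g[1]-.02*(v[0]-r*np.cos(a)),112+r*np.sin(a)]) for a in np.linspace(a0,a1,n+1)]
for i in range(n): print(i,np.round(R.T@(P[i+1]-P[i]),0))
E
python3 arc.py 602 2.27 20
```

```text
a0 0.4305894386474754 r 137.3346180193728
0 [-11.  -0.  -5.]
1 [-12.  -0.  -4.]
2 [-12.  -0.  -3.]
3 [-12.  -0.  -2.]
4 [-13.  -0.  -1.]
5 [-13.  -0.   0.]
6 [-13.  -0.   1.]
7 [-12.  -0.   3.]
8 [-12.  -0.   4.]
9 [-12.  -0.   5.]
10 [-11.  -0.   6.]
11 [-11.  -0.   7.]
12 [-10.  -0.   8.]
13 [-9. -0.  9.]
14 [-8. -0.  9.]
15 [-7. -0. 10.]
16 [-7. -0. 11.]
17 [-6. -0. 11.]
18 [-4. -0. 12.]
19 [-3. -0. 12.]
```

jog_arm(
  steps=[
    {"dx":-11,"dy":0,"dz":-5,"wx":0,"wy":0,"wz":0},
    {"dx":-12,"dy":0,"dz":-4,"wx":0,"wy":0,"wz":0},
    {"dx":-12,"dy":0,"dz":-3,"wx":0,"wy":0,"wz":0},
    {"dx":-12,"dy":0,"dz":-2,"wx":0,"wy":0,"wz":0},
    {"dx":-13,"dy":0,"dz":-1,"wx":0,"wy":0,"wz":0},
  ],
)

```text
time: 6.75
tcp_pos: [526.6, -99.0, 200.2]
eef_rot: [[-0.799, 0.017, 0.602], [0.012, 1.0, -0.012], [-0.602, -0.002, -0.799]]
wrist_force: [0.8, -8.4, -7.3]
width: 17.8
grip_force: 29.4
```

```bash
python3 arc.py 602 2.27 15|head -6; python3 -c "
from h import *
s=ctrl.sense();print(s['wrist_force'],s['width'],s['tcp_pos'])"
```

```text
a0 0.871714680336269 r 134.998978902318
0 [-13.  -0.  -0.]
1 [-13.  -0.   1.]
2 [-12.  -0.   2.]
3 [-12.  -0.   3.]
4 [-12.  -0.   5.]
[ 0.81417054 -8.35930882 -7.30351194] 17.846445440792323 [526.5595627  -99.03374047 200.15955993]
```

jog_arm(
  steps=[
    {"dx":-13,"dy":-1,"dz":0,"wx":0,"wy":0,"wz":0},
    {"dx":-13,"dy":0,"dz":1,"wx":0,"wy":0,"wz":0},
    {"dx":-12,"dy":-1,"dz":3,"wx":0,"wy":0,"wz":0},
    {"dx":-12,"dy":0,"dz":4,"wx":0,"wy":0,"wz":0},
    {"dx":-12,"dy":-1,"dz":5,"wx":0,"wy":0,"wz":0},
  ],
)

```text
time: 7.38
tcp_pos: [584.0, -101.6, 227.3]
eef_rot: [[-0.799, 0.015, 0.602], [0.012, 1.0, -0.008], [-0.602, 0.0, -0.799]]
wrist_force: [-3.1, -1.7, -5.9]
width: 17.8
grip_force: 29.4
```

jog_arm(
  steps=[
    {"dx":-11,"dy":0,"dz":6,"wx":0,"wy":0,"wz":0},
    {"dx":-11,"dy":0,"dz":7,"wx":0,"wy":0,"wz":0},
    {"dx":-10,"dy":0,"dz":8,"wx":0,"wy":0,"wz":0},
    {"dx":-9,"dy":0,"dz":9,"wx":0,"wy":0,"wz":0},
    {"dx":-8,"dy":0,"dz":9,"wx":0,"wy":0,"wz":0},
  ],
)

```text
time: 8.0
tcp_pos: [647.2, -104.4, 226.9]
eef_rot: [[-0.797, 0.016, 0.603], [0.011, 1.0, -0.012], [-0.603, -0.003, -0.797]]
wrist_force: [-4.5, -12.6, -3.7]
width: 17.7
grip_force: 29.2
```

```bash
python3 arc.py 602 2.32 7
```

```text
a0 1.8249930557594032 r 134.35404105210006
0 [-6. -0.  8.]
1 [-5. -0.  8.]
2 [-4. -0.  8.]
3 [-4. -0.  9.]
4 [-3. -0.  9.]
5 [-3. -0.  9.]
6 [-2. -0.  9.]
```

jog_arm(
  steps=[
    {"dx":-7,"dy":-1,"dz":10,"wx":0,"wy":0,"wz":0},
    {"dx":-7,"dy":-1,"dz":11,"wx":0,"wy":0,"wz":0},
    {"dx":-5,"dy":-1,"dz":11,"wx":0,"wy":0,"wz":0},
    {"dx":-4,"dy":0,"dz":12,"wx":0,"wy":0,"wz":0},
    {"dx":-3,"dy":0,"dz":12,"wx":0,"wy":0,"wz":0},
  ],
)

```text
time: 8.62
tcp_pos: [702.4, -106.9, 201.0]
eef_rot: [[-0.796, 0.014, 0.605], [0.011, 1.0, -0.009], [-0.605, -0.001, -0.796]]
wrist_force: [-34.5, -2.4, 22.6]
width: 17.8
grip_force: 29.1
```

jog_arm(
  steps=[
    {"dx":-2,"dy":0,"dz":6,"wx":0,"wy":0,"wz":0},
    {"dx":0,"dy":0,"dz":0,"wx":0,"wy":0,"wz":0},
    {"dx":0,"dy":0,"dz":0,"wx":0,"wy":0,"wz":0},
    {"dx":0,"dy":0,"dz":0,"wx":0,"wy":0,"wz":0},
    {"dx":0,"dy":0,"dz":0,"wx":0,"wy":0,"wz":0},
  ],
)

```text
time: 9.25
tcp_pos: [707.8, -107.1, 199.2]
eef_rot: [[-0.794, 0.014, 0.607], [0.01, 1.0, -0.01], [-0.607, -0.002, -0.794]]
wrist_force: [-19.6, -3.5, 11.5]
width: 17.4
grip_force: 28.5
```

```bash
python3 arc.py 602 2.32 7
```

```text
a0 2.3153724108669627 r 139.1440385338193
0 [-0. -0.  0.]
1 [-0. -0.  0.]
2 [-0. -0.  0.]
3 [-0. -0.  0.]
4 [-0. -0.  0.]
5 [-0. -0.  0.]
6 [-0. -0.  0.]
```

jog_arm(
  steps=[
    {"dx":0,"dy":0,"dz":0,"wx":0,"wy":0,"wz":0},
    {"dx":0,"dy":0,"dz":0,"wx":0,"wy":0,"wz":0},
    {"dx":0,"dy":0,"dz":-10,"wx":0,"wy":0,"wz":0},
    {"dx":0,"dy":0,"dz":-30,"wx":0,"wy":0,"wz":0},
    {"dx":0,"dy":0,"dz":-45,"wx":0,"wy":0,"wz":0},
  ],
  gripper=0.7,
)

```text
time: 9.88
tcp_pos: [654.6, -105.1, 262.8]
eef_rot: [[-0.797, 0.014, 0.603], [0.012, 1.0, -0.008], [-0.603, 0.001, -0.797]]
wrist_force: [0.9, -1.1, 0.3]
width: 59.5
grip_force: 0.0
```

jog_arm(
  steps=[
    {"dx":0,"dy":0,"dz":-45,"wx":0,"wy":0,"wz":0},
    {"dx":0,"dy":0,"dz":-50,"wx":0,"wy":0,"wz":0},
    {"dx":0,"dy":0,"dz":-45,"wx":0,"wy":0.12,"wz":0},
    {"dx":0,"dy":0,"dz":-10,"wx":0,"wy":0.15,"wz":0},
    {"dx":0,"dy":0,"dz":0,"wx":0,"wy":0.15,"wz":0},
  ],
)

```text
time: 10.5
tcp_pos: [565.6, -104.3, 387.6]
eef_rot: [[-0.973, 0.015, 0.23], [0.014, 1.0, -0.005], [-0.23, -0.002, -0.973]]
wrist_force: [0.8, 0.5, -0.8]
width: 59.7
grip_force: 0.0
```

jog_arm(
  steps=[
    {"dx":0,"dy":0,"dz":0,"wx":0,"wy":0,"wz":0},
    {"dx":0,"dy":0,"dz":0,"wx":0,"wy":0,"wz":0},
    {"dx":0,"dy":0,"dz":0,"wx":0,"wy":0,"wz":0},
    {"dx":0,"dy":0,"dz":0,"wx":0,"wy":0,"wz":0},
    {"dx":0,"dy":0,"dz":0,"wx":0,"wy":0,"wz":0},
  ],
)

```text
time: 11.12
tcp_pos: [565.4, -104.3, 383.5]
eef_rot: [[-0.973, 0.015, 0.228], [0.015, 1.0, -0.003], [-0.228, -0.0, -0.974]]
wrist_force: [-0.2, -0.1, -0.1]
width: 59.9
grip_force: 0.0
```

```bash
python3 - <<'E'
from h import *
save("wrist","pics/wrist5");save("side","pics/side5");save("scene","pics/scene5");s=ctrl.sense();print(s["tcp_pos"],s["wrist_force"],s["joint_pos"])
w=cv2.imread("pics/wrist5.png");s=cv2.imread("pics/side5.png");c=cv2.imread("pics/scene5.png")
o=np.zeros((600,800,3),np.uint8);o[:480,:640]=w
o[480:,:200]=cv2.resize(s[150:270,290:490],(200,120));o[480:,200:400]=cv2.resize(c[180:300,265:465],(200,120))
cv2.imwrite("pics/c5.png",o)
E
```

```text
[ 565.65294833 -104.33949155  383.46825637] [-0.10071137  0.09395945 -0.94366754] [ -19.96539381  -14.99436907   95.54660512    4.28925536   86.96856295
 -108.86947134]
```

View pics/c5.png

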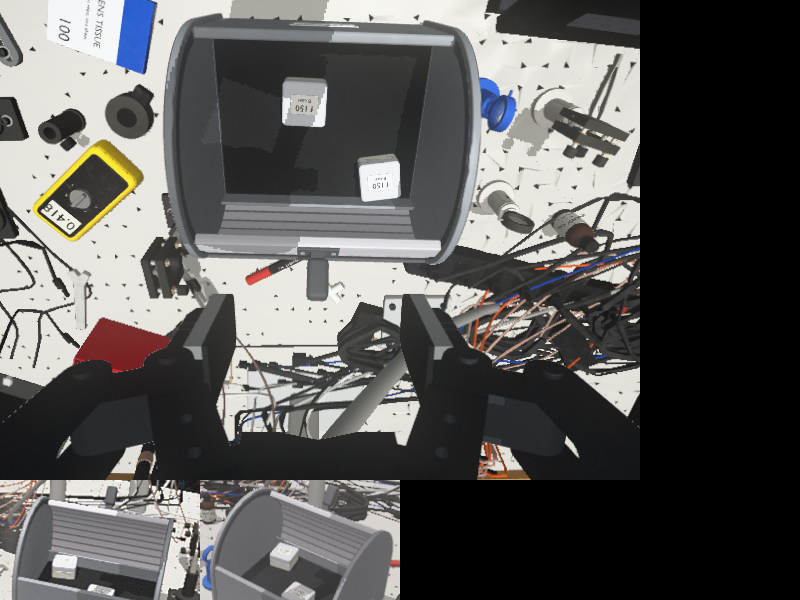

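The picture shows the cover fully back with its pull at (317,275). The front box is at (304,102), the rear box at (379,177), the lens foot at (494,190) and its ring at (517,219). The front-left floor around (385,110) is free. Next I compute positions.

```bash
python3 - <<'E'
from h import *
from scipy.optimize import least_squares
S=dict(np.load("pics/side0.npz"));C=dict(np.load("pics/scene0.npz"));W=dict(np.load("pics/wrist2.npz"));W1=dict(np.load("pics/wrist1.npz"));W5=dict(np.load("pics/wrist5.npz"))
def G(p,q):
    c,s=np.cos(p[2]),np.sin(p[2]);return np.array([p[0]+c*q[0]-s*q[1],p[1]+s*q[0]+c*q[1],q[2]])
obs=[(S,304,310,(-109,113,0)),(S,308,247,(-109,106,132)),(S,442,274.5,(-109,-106,132)),(C,390,376,(-109,-113,0)),(W,214,64,(-109,-113,0)),(W,411,69,(-109,113,0)),
(W5,202,37,(-95,-106,132)),(W5,449,44,(-95,106,132)),(W5,226,194,(72,-106,66)),(W5,412,201,(72,106,66))]
f=lambda p:np.concatenate([proj(c,G(p,q))-[u,v] for c,u,v,q in obs])
r=least_squares(f,[600,-100,0],x_scale=[100,100,.1],loss='soft_l1');p=r.x;print(p,np.round(f(p),1));np.save("box",p)
def loc(P): 
    d=P[:2]-p[:2];c,s=np.cos(p[2]),np.sin(p[2]);return np.round([c*d[0]+s*d[1],-s*d[0]+c*d[1]])
for n,u,v in(("front",305,104),("rear",379,175)): print(n,loc(atz(W5,u,v,92)))
print("floor edge",loc(atz(W5,226,194,66)),loc(atz(W5,412,203,66)),"board",loc(atz(W5,202,37,132)),loc(atz(W5,449,44,132)))
print("ring5",atz(W5,517,219,74),tri(ray(W5,517,219),ray(S,282,210),ray(W1,284,309),ray(W,487,241)))
# ring axis: dark blob segmentation near the ring in each wrist picture
for nm,c,u,v in(("wrist1",W1,284,312),("wrist2",W,487,241),("wrist5",W5,517,219)):
    g=cv2.cvtColor(cv2.imread(f"pics/{nm}.png"),6)
    m=np.zeros_like(g);h=20;m[v-h:v+h,u-h:u+h]=(g[v-h:v+h,u-h:u+h]<85)*255
    nl,lab,st,ce=cv2.connectedComponentsWithStats(m);d=[np.hypot(*(ce[i]-[u,v])) if st[i,4]>60 else 1e9 for i in range(1,nl)];i=1+int(np.argmin(d))
    ys,xs=np.nonzero(lab==i);e=cv2.fitEllipse(cv2.convexHull(np.c_[xs,ys].astype(np.int32)));print(nm,st[i],ce[i],e)
    (a,b),(w1,w2),th=e;k=np.array([-np.sin(np.radians(th)),np.cos(np.radians(th))])*max(w1,w2)/2
    A,B=atz(c,a-k[0],b-k[1],74),atz(c,a+k[0],b+k[1],74);print(" ends",A[:2],B[:2],"ang of y axis",np.degrees(np.arctan2(*(B-A)[[1,0]])),"mid",(A+B)[:2]/2)
E
```

```text
[ 5.97461768e+02 -1.01939559e+02 -3.41228273e-02] [-1.5  1.8 -0.7  1.2  1.3  1.1 -1.9  7.5 -0.4 -0.5  2.9 -1.5 -9.   9.7
  2.9  7.9  0.   3.9 -1.1  0. ]
front [-41. -15.]
rear [30. 62.]
floor edge [  67. -106.] [ 74. 108.] board [-102.  -98.] [-101.  103.]
ring5 [694.01090764 125.19016523  74.        ] (array([693.74856692, 125.71891325,  73.63883642]), [np.float64(0.5660540789741424), np.float64(1.7972734874219505), np.float64(1.991036533953517), np.float64(1.1328390114601448)])
wrist1 [269 303  30  22 419] [283.28162291 314.02386635] ((283.4058532714844, 313.6081848144531), (21.421911239624023, 31.051830291748047), 98.68961334228516)
 ends [701.16166515 143.96830712] [694.34242568 108.23670337] ang of y axis -100.80475217810236 mid [697.75204542 126.10250524]
wrist2 [467 230  40  31 639] [485.51330203 247.73865415] ((487.259521484375, 249.23654174804688), (37.896724700927734, 46.16196060180664), 41.04392623901367)
 ends [678.21639592 142.64913722] [743.72378783 118.49852887] ang of y axis -20.23741596629658 mid [710.97009188 130.57383304]
wrist5 [501 211  33  20 298] [515.08724832 220.97986577] ((516.3619995117188, 221.3391876220703), (17.764598846435547, 33.95264434814453), 107.68736267089844)
 ends [704.25522974 145.74315839] [690.03019976 104.82029099] ang of y axis -109.16775282441313 mid [697.14271475 125.28172469]
```

```bash
python3 - <<'E'
from h import *
from scipy.optimize import least_squares
W=dict(np.load("pics/wrist2.npz"));W1=dict(np.load("pics/wrist1.npz"));W5=dict(np.load("pics/wrist5.npz"))
t=np.linspace(0,2*np.pi,40)
def hull(c,x,y,ps):
    ca,sa=np.cos(ps),np.sin(ps);pts=[proj(c,(x+d*ca-18*np.cos(a)*sa,y+d*sa+18*np.cos(a)*ca,74+18*np.sin(a))) for d in(-5,5) for a in t]
    return cv2.convexHull(np.array(pts,np.float32))
for nm,c in(("wrist1",W1),("wrist2",W),("wrist5",W5)):
    g=cv2.cvtColor(cv2.imread(f"pics/{nm}.png"),6).astype(float)
    best=[]
    for ps in np.radians(range(-40,41,5)):
        for x in range(684,704,2):
            for y in range(118,136,2):
                h=hull(c,x,y,ps);m=np.zeros(g.shape,np.uint8);cv2.fillConvexPoly(m,np.round(h).astype(int),1)
                big=cv2.dilate(m,np.ones((5,5)));i=m-cv2.erode(m,np.ones((5,5)))>0;o=(big-m)>0
                best.append((g[o].mean()-g[i].mean(),np.degrees(ps),x,y))
    best.sort(reverse=True);print(nm,[(round(b[0]),round(b[1]),*b[2:]) for b in best[:6]])
# area around mask dump
E
```

```text
wrist1 [(96, -10, 698, 126), (96, -15, 698, 126), (94, -5, 698, 126), (91, -20, 698, 126), (83, -15, 696, 126), (82, -25, 696, 126)]
wrist2 [(75, -20, 696, 124), (73, -15, 696, 124), (71, -15, 696, 126), (68, -20, 698, 126), (67, -25, 696, 126), (66, -25, 696, 124)]
wrist5 [(97, -15, 698, 126), (89, -20, 698, 126), (86, -15, 696, 124), (86, -15, 698, 124), (85, -10, 698, 126), (82, -15, 696, 122)]
```

jog_arm(
  steps=[
    {"dx":0,"dy":40,"dz":0,"wx":0,"wy":0.11,"wz":0},
    {"dx":0,"dy":45,"dz":0,"wx":0,"wy":0.12,"wz":0},
    {"dx":0,"dy":50,"dz":0,"wx":0,"wy":0,"wz":0},
    {"dx":0,"dy":50,"dz":0,"wx":0,"wy":0,"wz":0},
    {"dx":0,"dy":45,"dz":0,"wx":0,"wy":0,"wz":0},
  ],
  gripper=0.7,
)

```text
time: 11.9
tcp_pos: [569.2, 127.4, 383.4]
eef_rot: [[-1.0, 0.014, 0.0], [0.014, 1.0, 0.0], [-0.0, 0.0, -1.0]]
wrist_force: [-0.0, -0.5, -0.5]
width: 59.6
grip_force: 0.0
```

jog_arm(
  steps=[
    {"dx":-25,"dy":0,"dz":0,"wx":0,"wy":0,"wz":0},
    {"dx":-40,"dy":0,"dz":0,"wx":0,"wy":0,"wz":0},
    {"dx":-40,"dy":0,"dz":0,"wx":0,"wy":0,"wz":0.1},
    {"dx":0,"dy":0,"dz":20,"wx":0,"wy":0,"wz":0.16},
    {"dx":0,"dy":0,"dz":20,"wx":0,"wy":0,"wz":0.17},
  ],
)

```text
time: 12.52
tcp_pos: [674.9, 124.1, 342.4]
eef_rot: [[-0.9, 0.435, -0.0], [0.435, 0.9, 0.0], [0.0, -0.0, -1.0]]
wrist_force: [-0.5, -0.8, -0.6]
width: 59.6
grip_force: 0.0
```

jog_arm(
  steps=[
    {"dx":0,"dy":0,"dz":15,"wx":0,"wy":0,"wz":0.17},
    {"dx":0,"dy":0,"dz":15,"wx":0,"wy":0,"wz":0.17},
    {"dx":0,"dy":0,"dz":10,"wx":0,"wy":0,"wz":0.17},
    {"dx":0,"dy":0,"dz":10,"wx":0,"wy":0,"wz":0.17},
    {"dx":0,"dy":0,"dz":0,"wx":0,"wy":0,"wz":0.17},
  ],
)

```text
time: 13.15
tcp_pos: [673.7, 124.1, 291.7]
eef_rot: [[-0.267, 0.964, -0.002], [0.964, 0.267, -0.0], [0.001, -0.002, -1.0]]
wrist_force: [-0.0, 0.2, 0.3]
width: 59.9
grip_force: 0.0
```

jog_arm(
  steps=[
    {"dx":0,"dy":0,"dz":0,"wx":0,"wy":0,"wz":0.17},
    {"dx":0,"dy":0,"dz":0,"wx":0,"wy":0,"wz":0.17},
    {"dx":0,"dy":0,"dz":0,"wx":0,"wy":0,"wz":0.16},
    {"dx":0,"dy":0,"dz":0,"wx":0,"wy":0,"wz":0},
    {"dx":0,"dy":0,"dz":0,"wx":0,"wy":0,"wz":0},
  ],
)

```text
time: 13.78
tcp_pos: [674.2, 124.1, 293.3]
eef_rot: [[0.22, 0.976, -0.0], [0.976, -0.22, 0.0], [0.0, -0.0, -1.0]]
wrist_force: [-0.1, 0.2, 0.6]
width: 59.5
grip_force: 0.0
```

```bash
cat > fit.py <<'E'
from h import *
t=np.linspace(0,2*np.pi,40)
def hull(c,x,y,ps):
    ca,sa=np.cos(ps),np.sin(ps);pts=[proj(c,(x+d*ca-18*np.cos(a)*sa,y+d*sa+18*np.cos(a)*ca,74+18*np.sin(a))) for d in(-5,5) for a in t]
    return cv2.convexHull(np.array(pts,np.float32))
def ringfit(nm,c,X,Y,A):
    g=cv2.cvtColor(cv2.imread(f"pics/{nm}.png"),6).astype(float);best=[]
    for ps in A:
        for x in X:
            for y in Y:
                h=hull(c,x,y,np.radians(ps));m=np.zeros(g.shape,np.uint8);cv2.fillConvexPoly(m,np.round(h).astype(int),1)
                big=cv2.dilate(m,np.ones((5,5)));i=m-cv2.erode(m,np.ones((5,5)))>0;o=(big-m)>0
                best.append((round(g[o].mean()-g[i].mean()),ps,x,y))
    best.sort(reverse=True);return best[:6]
E
python3 - <<'E'
from fit import *
save("wrist","pics/wrist6");W6=dict(np.load("pics/wrist6.npz"))
print(proj(W6,(697.5,126,74)),proj(W6,(697.5,126,0)))
print(ringfit("wrist6",W6,range(690,706,2),range(118,136,2),range(-35,11,5)))
# lens foot: bright disc? report gray patch along expected ring
E
```

```text
[344.34464813 185.92037004] [340.03383059 172.91666599]
[(81, -10, 698, 126), (72, -10, 698, 128), (72, -15, 698, 126), (61, -5, 698, 128), (59, -5, 698, 126), (59, -15, 698, 128)]
```

jog_arm(
  steps=[
    {"dx":7,"dy":23,"dz":15,"wx":0,"wy":0,"wz":0},
    {"dx":0,"dy":0,"dz":40,"wx":0,"wy":0,"wz":0},
    {"dx":0,"dy":0,"dz":45,"wx":0,"wy":0,"wz":0},
    {"dx":0,"dy":0,"dz":35,"wx":0,"wy":0,"wz":0},
    {"dx":0,"dy":0,"dz":15,"wx":0,"wy":0,"wz":0},
  ],
  gripper=0.6,
)

```text
time: 14.45
tcp_pos: [696.7, 125.7, 140.2]
eef_rot: [[0.221, 0.975, -0.005], [0.975, -0.221, -0.0], [-0.001, -0.004, -1.0]]
wrist_force: [-0.3, 0.0, -0.2]
width: 50.8
grip_force: 0.0
```

jog_arm(
  steps=[
    {"dx":0,"dy":0,"dz":25,"wx":0,"wy":0,"wz":0},
    {"dx":0,"dy":0,"dz":25,"wx":0,"wy":0,"wz":0},
    {"dx":0,"dy":0,"dz":20,"wx":0,"wy":0,"wz":0},
    {"dx":0,"dy":0,"dz":10,"wx":0,"wy":0,"wz":0},
    {"dx":0,"dy":0,"dz":4,"wx":0,"wy":0,"wz":0},
  ],
)

```text
time: 15.08
tcp_pos: [698.3, 125.9, 59.3]
eef_rot: [[0.222, 0.975, 0.0], [0.975, -0.222, 0.0], [0.0, 0.0, -1.0]]
wrist_force: [0.1, -0.1, 0.2]
width: 51.7
grip_force: 0.0
```

jog_arm(
  steps=[
    {"dx":0,"dy":0,"dz":0,"wx":0,"wy":0,"wz":0},
    {"dx":0,"dy":0,"dz":0,"wx":0,"wy":0,"wz":0},
    {"dx":0,"dy":0,"dz":0,"wx":0,"wy":0,"wz":0},
    {"dx":0,"dy":0,"dz":0,"wx":0,"wy":0,"wz":0},
    {"dx":0,"dy":0,"dz":0,"wx":0,"wy":0,"wz":0},
  ],
  gripper=0.3,
)

```text
time: 15.7
tcp_pos: [698.2, 125.9, 59.6]
eef_rot: [[0.222, 0.975, 0.0], [0.975, -0.222, 0.0], [0.0, 0.0, -1.0]]
wrist_force: [-0.5, 0.7, -0.1]
width: 25.4
grip_force: 0.0
```

```bash
python3 - <<'E'
from fit import *
s=ctrl.sense();print(s["tcp_pos"],s["wrist_force"],s["width"])
save("wrist","pics/wrist7");c=dict(np.load("pics/wrist7.npz"));print(proj(c,(698,126,74)))
print(ringfit("wrist7",c,range(692,706,2),range(120,134,2),range(-25,6,5)))
for n in("side",):
    save(n,"pics/side7");c=dict(np.load("pics/side7.npz"));print(ringfit("side7",c,range(685,705,4),range(116,136,4),range(-30,11,10))[:3])
E
```

```text
[698.18157012 125.85336064  59.56024678] [-0.47896875  0.73504749 -0.13783295] 25.398319247589523
[318.94991174 331.03407355]
[(42, -10, 698, 124), (38, -10, 698, 122), (36, -15, 698, 126), (29, -10, 698, 126), (27, -5, 700, 126), (24, -15, 696, 120)]
[(35, 10, 689, 128), (35, 0, 689, 128), (33, -10, 689, 128)]
```

Aligned, with no contact. I close on the ring and lift slightly to check.

jog_arm(
  steps=[
    {"dx":0,"dy":0,"dz":1,"wx":0,"wy":0,"wz":0},
    {"dx":0,"dy":0,"dz":0,"wx":0,"wy":0,"wz":0},
    {"dx":0,"dy":0,"dz":0,"wx":0,"wy":0,"wz":0},
    {"dx":0,"dy":0,"dz":0,"wx":0,"wy":0,"wz":0},
    {"dx":0,"dy":0,"dz":0,"wx":0,"wy":0,"wz":0},
  ],
  gripper=0,
  grip_force=40,
)

```text
time: 16.42
tcp_pos: [698.3, 125.8, 58.6]
eef_rot: [[0.222, 0.975, 0.0], [0.975, -0.222, 0.0], [0.0, 0.0, -1.0]]
wrist_force: [-0.3, 0.0, 0.8]
width: 9.1
grip_force: 41.3
```

jog_arm(
  steps=[
    {"dx":0,"dy":0,"dz":-5,"wx":0,"wy":0,"wz":0},
    {"dx":0,"dy":0,"dz":-5,"wx":0,"wy":0,"wz":0},
    {"dx":0,"dy":0,"dz":-10,"wx":0,"wy":0,"wz":0},
    {"dx":0,"dy":0,"dz":0,"wx":0,"wy":0,"wz":0},
    {"dx":0,"dy":0,"dz":0,"wx":0,"wy":0,"wz":0},
  ],
)

```text
time: 17.05
tcp_pos: [698.2, 125.8, 78.6]
eef_rot: [[0.222, 0.975, 0.0], [0.975, -0.222, -0.0], [0.0, 0.0, -1.0]]
wrist_force: [-1.0, 0.2, -3.3]
width: 9.4
grip_force: 40.7
```

jog_arm(
  steps=[
    {"dx":0,"dy":0,"dz":-25,"wx":0,"wy":0,"wz":0},
    {"dx":0,"dy":0,"dz":-50,"wx":0,"wy":0,"wz":0},
    {"dx":0,"dy":0,"dz":-55,"wx":0,"wy":0,"wz":0},
    {"dx":0,"dy":0,"dz":-55,"wx":0,"wy":0,"wz":0},
    {"dx":0,"dy":0,"dz":-40,"wx":0,"wy":0,"wz":0},
  ],
)

```text
time: 17.68
tcp_pos: [698.5, 125.9, 306.6]
eef_rot: [[0.222, 0.975, 0.003], [0.975, -0.222, 0.0], [0.001, 0.003, -1.0]]
wrist_force: [1.0, 0.9, -3.5]
width: 9.5
grip_force: 40.8
```

jog_arm(
  steps=[
    {"dx":0,"dy":0,"dz":0,"wx":0,"wy":0,"wz":-0.1},
    {"dx":0,"dy":0,"dz":0,"wx":0,"wy":0,"wz":-0.09},
    {"dx":0,"dy":-20,"dz":0,"wx":0,"wy":0,"wz":0},
    {"dx":-20,"dy":-30,"dz":0,"wx":0,"wy":0,"wz":0},
    {"dx":-30,"dy":-30,"dz":0,"wx":0,"wy":0,"wz":0},
  ],
)

```text
time: 18.3
tcp_pos: [615.4, 78.6, 302.7]
eef_rot: [[0.033, 0.999, -0.001], [0.999, -0.033, -0.0], [-0.0, -0.001, -1.0]]
wrist_force: [0.6, -0.7, -2.6]
width: 9.0
grip_force: 40.8
```

jog_arm(
  steps=[
    {"dx":-40,"dy":-25,"dz":0,"wx":0,"wy":0,"wz":0},
    {"dx":-40,"dy":-19,"dz":0,"wx":0,"wy":0,"wz":0},
    {"dx":-35,"dy":0,"dz":0,"wx":0,"wy":0,"wz":0},
    {"dx":-21,"dy":0,"dz":0,"wx":0,"wy":0,"wz":0},
    {"dx":0,"dy":0,"dz":0,"wx":0,"wy":0,"wz":0},
  ],
)

```text
time: 18.92
tcp_pos: [567.9, -56.8, 303.1]
eef_rot: [[0.036, 0.999, -0.0], [0.999, -0.036, 0.001], [0.001, -0.0, -1.0]]
wrist_force: [-0.3, 0.9, -2.8]
width: 9.4
grip_force: 40.8
```

```bash
python3 - <<'E'
from fit import *
for n in("scene","side","wrist"): save(n,"pics/"+n+"8")
s=ctrl.sense();print(s["tcp_pos"],np.round(s["eef_rot"],3),s["wrist_force"],s["width"],s["joint_pos"])
# tilt check: rim of lens in side view vs. predicted: compare changed region
c=dict(np.load("pics/side8.npz"));t=s["tcp_pos"];z0=t[2]-58.6
for h in(0,9,51,74,92):print(h,np.round(proj(c,(t[0],t[1],z0+h))))
a=cv2.imread("pics/side5.png").astype(int);b=cv2.imread("pics/side8.png").astype(int);d=np.abs(a-b).max(2)>25
u0,v0=proj(c,(t[0],t[1],z0)).astype(int)
for v in range(v0-50,v0+8,4):
    x=np.nonzero(d[v,u0-40:u0+40])[0];print(v,x.min()+u0-40 if len(x) else None,x.max()+u0-40 if len(x) else None)
E
```

```text
[568.06387791 -54.97904464 303.18844827] [[ 0.033  0.999 -0.   ]
 [ 0.999 -0.033  0.001]
 [ 0.001 -0.    -1.   ]] [-8.93094947e-01  3.55424717e-04 -2.92214823e+00] 9.41758357576903 [-1.30160594e+01 -6.22779966e+00  9.46803837e+01  3.59363925e-02
  9.15790013e+01 -1.11216228e+01]
0 [361. 169.]
9 [362. 164.]
51 [364. 138.]
74 [365. 123.]
92 [365. 112.]
118 353 372
122 351 374
126 351 379
130 353 370
134 358 370
138 357 370
142 357 371
146 356 370
150 356 370
154 356 370
158 356 400
162 349 400
166 351 400
170 347 400
174 351 373
```

jog_arm(
  steps=[
    {"dx":0,"dy":0,"dz":25,"wx":0,"wy":0,"wz":0},
    {"dx":0,"dy":0,"dz":40,"wx":0,"wy":0,"wz":0},
    {"dx":0,"dy":0,"dz":45,"wx":0,"wy":0,"wz":0},
    {"dx":0,"dy":0,"dz":35,"wx":0,"wy":0,"wz":0},
    {"dx":0,"dy":0,"dz":20,"wx":0,"wy":0,"wz":0},
  ],
)

```text
time: 19.7
tcp_pos: [566.9, -54.5, 135.9]
eef_rot: [[0.032, 0.999, -0.003], [0.999, -0.032, 0.001], [0.001, -0.003, -1.0]]
wrist_force: [0.4, 0.7, -2.5]
width: 9.6
grip_force: 40.8
```

jog_arm(
  steps=[
    {"dx":0,"dy":0,"dz":4,"wx":0,"wy":0,"wz":0},
    {"dx":0,"dy":0,"dz":3,"wx":0,"wy":0,"wz":0},
    {"dx":0,"dy":0,"dz":2,"wx":0,"wy":0,"wz":0},
    {"dx":0,"dy":0,"dz":1,"wx":0,"wy":0,"wz":0},
    {"dx":0,"dy":0,"dz":1,"wx":0,"wy":0,"wz":0},
  ],
)

```text
time: 20.32
tcp_pos: [568.2, -56.0, 128.0]
eef_rot: [[0.034, 0.999, 0.001], [0.999, -0.034, -0.0], [-0.0, 0.001, -1.0]]
wrist_force: [0.3, 0.6, -3.7]
width: 9.5
grip_force: 40.8
```

jog_arm(
  steps=[
    {"dx":0,"dy":0,"dz":1,"wx":0,"wy":0,"wz":0},
    {"dx":0,"dy":0,"dz":0.5,"wx":0,"wy":0,"wz":0},
    {"dx":0,"dy":0,"dz":0,"wx":0,"wy":0,"wz":0},
    {"dx":0,"dy":0,"dz":0,"wx":0,"wy":0,"wz":0},
    {"dx":0,"dy":0,"dz":0,"wx":0,"wy":0,"wz":0},
  ],
)

```text
time: 20.95
tcp_pos: [567.9, -55.9, 125.9]
eef_rot: [[0.034, 0.999, 0.0], [0.999, -0.034, -0.0], [-0.0, 0.0, -1.0]]
wrist_force: [-0.3, 0.9, -3.0]
width: 9.4
grip_force: 40.8
```

jog_arm(
  steps=[
    {"dx":0,"dy":0,"dz":0.5,"wx":0,"wy":0,"wz":0},
    {"dx":0,"dy":0,"dz":0.5,"wx":0,"wy":0,"wz":0},
    {"dx":0,"dy":0,"dz":0.5,"wx":0,"wy":0,"wz":0},
    {"dx":0,"dy":0,"dz":0,"wx":0,"wy":0,"wz":0},
    {"dx":0,"dy":0,"dz":0,"wx":0,"wy":0,"wz":0},
  ],
)

```text
time: 21.58
tcp_pos: [568.0, -55.9, 124.6]
eef_rot: [[0.034, 0.999, 0.0], [0.999, -0.034, -0.0], [-0.0, 0.0, -1.0]]
wrist_force: [-0.7, 0.4, -1.0]
width: 9.4
grip_force: 40.9
```

jog_arm(
  steps=[
    {"dx":0,"dy":0,"dz":0.5,"wx":0,"wy":0,"wz":0},
    {"dx":0,"dy":0,"dz":0,"wx":0,"wy":0,"wz":0},
    {"dx":0,"dy":0,"dz":0,"wx":0,"wy":0,"wz":0},
    {"dx":0,"dy":0,"dz":0,"wx":0,"wy":0,"wz":0},
    {"dx":0,"dy":0,"dz":0,"wx":0,"wy":0,"wz":0},
  ],
)

```text
time: 22.2
tcp_pos: [568.1, -55.9, 124.5]
eef_rot: [[0.034, 0.999, 0.0], [0.999, -0.034, -0.0], [-0.0, 0.0, -1.0]]
wrist_force: [-3.0, 0.8, 5.5]
width: 9.2
grip_force: 42.3
```

jog_arm(
  steps=[
    {"dx":0,"dy":0,"dz":0,"wx":0,"wy":0,"wz":0},
    {"dx":0,"dy":0,"dz":0,"wx":0,"wy":0,"wz":0},
    {"dx":0,"dy":0,"dz":0,"wx":0,"wy":0,"wz":0},
    {"dx":0,"dy":0,"dz":0,"wx":0,"wy":0,"wz":0},
    {"dx":0,"dy":0,"dz":0,"wx":0,"wy":0,"wz":0},
  ],
  gripper=0.35,
)

```text
time: 22.82
tcp_pos: [567.9, -55.9, 123.9]
eef_rot: [[0.034, 0.999, 0.0], [0.999, -0.034, -0.0], [-0.0, 0.0, -1.0]]
wrist_force: [-0.5, 0.5, 1.1]
width: 29.8
grip_force: 0.0
```

jog_arm(
  steps=[
    {"dx":0,"dy":0,"dz":-10,"wx":0,"wy":0,"wz":0},
    {"dx":0,"dy":0,"dz":-20,"wx":0,"wy":0,"wz":0},
    {"dx":0,"dy":0,"dz":-40,"wx":0,"wy":0,"wz":0},
    {"dx":0,"dy":0,"dz":-50,"wx":0,"wy":0,"wz":0},
    {"dx":0,"dy":0,"dz":-50,"wx":0,"wy":0,"wz":0},
  ],
)

```text
time: 23.45
tcp_pos: [567.9, -55.8, 297.4]
eef_rot: [[0.034, 0.999, 0.002], [0.999, -0.034, -0.0], [-0.0, 0.002, -1.0]]
wrist_force: [0.2, 0.9, 0.4]
width: 29.5
grip_force: 0.0
```

jog_arm(
  steps=[
    {"dx":0,"dy":0,"dz":-40,"wx":0,"wy":0,"wz":-0.1},
    {"dx":0,"dy":0,"dz":-30,"wx":0,"wy":0,"wz":-0.16},
    {"dx":0,"dy":0,"dz":-15,"wx":0,"wy":0,"wz":-0.16},
    {"dx":0,"dy":0,"dz":0,"wx":0,"wy":0,"wz":-0.17},
    {"dx":0,"dy":0,"dz":0,"wx":0,"wy":0,"wz":-0.17},
  ],
  gripper=0.7,
)

```text
time: 24.08
tcp_pos: [567.9, -55.9, 381.6]
eef_rot: [[-0.668, 0.744, 0.003], [0.744, 0.668, -0.001], [-0.003, 0.002, -1.0]]
wrist_force: [-0.6, 0.8, 0.0]
width: 59.8
grip_force: 0.0
```

jog_arm(
  steps=[
    {"dx":0,"dy":0,"dz":0,"wx":0,"wy":0,"wz":-0.17},
    {"dx":0,"dy":0,"dz":0,"wx":0,"wy":0,"wz":-0.17},
    {"dx":0,"dy":0,"dz":0,"wx":0,"wy":0,"wz":-0.17},
    {"dx":0,"dy":0,"dz":0,"wx":0,"wy":0,"wz":-0.17},
    {"dx":0,"dy":0,"dz":0,"wx":0,"wy":0,"wz":-0.17},
  ],
)

```text
time: 24.7
tcp_pos: [567.8, -55.8, 381.1]
eef_rot: [[-1.0, -0.011, 0.002], [-0.011, 1.0, -0.001], [-0.002, -0.001, -1.0]]
wrist_force: [-0.1, -0.1, -0.5]
width: 59.7
grip_force: 0.0
```

jog_arm(
  steps=[
    {"dx":0,"dy":-48,"dz":0,"wx":0,"wy":-0.12,"wz":0},
    {"dx":0,"dy":0,"dz":0,"wx":0,"wy":-0.12,"wz":0},
    {"dx":0,"dy":0,"dz":0,"wx":0,"wy":0,"wz":0},
    {"dx":0,"dy":0,"dz":0,"wx":0,"wy":0,"wz":0},
    {"dx":0,"dy":0,"dz":0,"wx":0,"wy":0,"wz":0},
  ],
)

```text
time: 25.32
tcp_pos: [568.7, -103.5, 379.5]
eef_rot: [[-0.971, -0.006, 0.237], [-0.006, 1.0, 0.001], [-0.237, -0.0, -0.971]]
wrist_force: [0.0, -0.1, -0.6]
width: 59.9
grip_force: 0.0
```

```bash
python3 - <<'E'
from fit import *
for n in("wrist","scene","side"): save(n,"pics/"+n+"9")
s=ctrl.sense();t=s["tcp_pos"];R=np.array(s["eef_rot"]).reshape(3,3);print(t,np.round(R,3),s["joint_pos"])
W=dict(np.load("pics/wrist9.npz"));p=np.load("box.npy")
print("pull predicted px",[np.round(proj(W,P)) for P in[(687-14,-104,216-10),(680,-104,216),(690,-104,229)]])
# dark pull block columns: gray profile around predicted pixel
g=cv2.cvtColor(cv2.imread("pics/wrist9.png"),6);u,v=proj(W,(684,-105,218)).astype(int)
for r in range(v-25,v+30,6): print(r,g[r,u-36:u+37:3])
# lens in box: ring fit, standing at z=66
import fit
def hull(c,x,y,ps):
    ca,sa=np.cos(ps),np.sin(ps);return cv2.convexHull(np.array([proj(c,(x+d*ca-18*np.cos(a)*sa,y+d*sa+18*np.cos(a)*ca,140+18*np.sin(a))) for d in(-5,5) for a in fit.t],np.float32))
a=cv2.imread("pics/wrist5.png")
for nm in("side","scene"):
    c=dict(np.load(f"pics/{nm}9.npz"));a=cv2.imread(f"pics/{nm}5.png").astype(int);b=cv2.imread(f"pics/{nm}9.png").astype(int);d=np.abs(a-b).max(2)>25
    for h in(66,75,117,140,158):
        u,v=np.round(proj(c,(568,-56,h))).astype(int);x=np.nonzero(d[v,u-25:u+25])[0]+u-25;print(nm,h,(u,v),(x.min(),x.max(),x.mean()) if len(x) else None)
E
```

```text
[ 568.57101216 -103.54570712  378.85879823] [[-0.971 -0.006  0.237]
 [-0.006  1.     0.002]
 [-0.237  0.    -0.971]] [ -20.01164306  -14.92119921   95.96926037    4.74723249   86.081623
 -110.14427216]
pull predicted px [array([316., 270.]), array([316., 284.]), array([316., 303.])]
264 [ 70 161 235 144 235 235 235 235  95  93 108 107 107 106 106  97 234 235
 236 235 235 235 235 235 235]
270 [234 235 234 234 234 235 235 234 234  96 109 108 108 107 106  97 235 235
 236 235 235 235 234 235 235]
276 [234 235 235 234 234 234 235 235 235  98 110 109 110 109 106  98 235 236
 236 236 235 235 235 236 235]
282 [235 234 235 234 235 234 235 235 199 101 111 111 109 110 108  98 166 137
 179 231 146 235 235 234 235]
288 [234 234 234 235 235 235 235 235 157 103 111 113 111 112 107  97 238 250
 249 236 235 235 235 235 235]
294 [234 234 233 234 234 234 234 234 173  98 113 113 114 114 111 124 239 250
 243 156 169 235 236 235 235]
300 [235 235 235 235 235 235 234 234 234 235 235 235 235 235 235 235 235 235
 247 234 235 235 235 235 234]
306 [235 235 235 110 234 235 235 235 235 173 235 235 235 234  96 23
[... 344 characters left out ...]
de 117 (np.int64(357), np.int64(239)) (np.int64(348), np.int64(361), np.float64(354.7))
side 140 (np.int64(358), np.int64(227)) (np.int64(345), np.int64(367), np.float64(355.45454545454544))
side 158 (np.int64(359), np.int64(218)) (np.int64(351), np.int64(357), np.float64(354.0))
scene 66 (np.int64(335), np.int64(286)) (np.int64(324), np.int64(348), np.float64(336.0))
scene 75 (np.int64(335), np.int64(282)) (np.int64(323), np.int64(348), np.float64(335.5))
scene 117 (np.int64(335), np.int64(264)) (np.int64(328), np.int64(339), np.float64(333.3636363636364))
scene 140 (np.int64(335), np.int64(254)) (np.int64(326), np.int64(345), np.float64(335.6))
scene 158 (np.int64(335), np.int64(245)) None
```

jog_arm(
  steps=[
    {"dx":0,"dy":0,"dz":0,"wx":0,"wy":-0.14,"wz":0},
    {"dx":0,"dy":0,"dz":0,"wx":0,"wy":-0.15,"wz":0},
    {"dx":0,"dy":0,"dz":0,"wx":0,"wy":-0.12,"wz":0},
    {"dx":5,"dy":-1,"dz":50,"wx":0,"wy":0,"wz":0},
    {"dx":0,"dy":-1,"dz":50,"wx":0,"wy":0,"wz":0},
  ],
)

```text
time: 26.1
tcp_pos: [625.2, -105.6, 296.6]
eef_rot: [[-0.795, -0.005, 0.607], [-0.005, 1.0, 0.002], [-0.607, -0.001, -0.795]]
wrist_force: [0.5, -0.1, 0.3]
width: 59.9
grip_force: 0.0
```

jog_arm(
  steps=[
    {"dx":0,"dy":0,"dz":45,"wx":0,"wy":0,"wz":0},
    {"dx":0,"dy":0,"dz":30,"wx":0,"wy":0,"wz":0},
    {"dx":0,"dy":0,"dz":15,"wx":0,"wy":0,"wz":0},
    {"dx":0,"dy":0,"dz":0,"wx":0,"wy":0,"wz":0},
    {"dx":0,"dy":0,"dz":0,"wx":0,"wy":0,"wz":0},
  ],
)

```text
time: 26.72
tcp_pos: [679.6, -105.5, 226.5]
eef_rot: [[-0.795, -0.005, 0.607], [-0.005, 1.0, 0.003], [-0.607, -0.001, -0.795]]
wrist_force: [0.1, -0.1, 0.3]
width: 59.9
grip_force: 0.0
```

jog_arm(
  steps=[
    {"dx":1,"dy":0,"dz":14,"wx":0,"wy":0,"wz":0},
    {"dx":0,"dy":0,"dz":13,"wx":0,"wy":0,"wz":0},
    {"dx":0,"dy":0,"dz":0,"wx":0,"wy":0,"wz":0},
    {"dx":0,"dy":0,"dz":0,"wx":0,"wy":0,"wz":0},
    {"dx":0,"dy":0,"dz":0,"wx":0,"wy":0,"wz":0},
  ],
)

```text
time: 27.35
tcp_pos: [694.8, -105.3, 203.0]
eef_rot: [[-0.796, -0.005, 0.606], [-0.004, 1.0, 0.003], [-0.606, -0.0, -0.796]]
wrist_force: [0.6, -0.7, -0.1]
width: 59.8
grip_force: 0.0
```

jog_arm(
  steps=[
    {"dx":0,"dy":0,"dz":0,"wx":0,"wy":0,"wz":0},
    {"dx":0,"dy":0,"dz":0,"wx":0,"wy":0,"wz":0},
    {"dx":0,"dy":0,"dz":0,"wx":0,"wy":0,"wz":0},
    {"dx":0,"dy":0,"dz":0,"wx":0,"wy":0,"wz":0},
    {"dx":0,"dy":0,"dz":0,"wx":0,"wy":0,"wz":0},
  ],
  gripper=0,
  grip_force=30,
)

```text
time: 27.98
tcp_pos: [694.7, -106.4, 203.0]
eef_rot: [[-0.796, -0.004, 0.606], [-0.004, 1.0, 0.001], [-0.606, -0.001, -0.796]]
wrist_force: [-2.7, -5.0, 2.0]
width: 17.8
grip_force: 29.2
```

```bash
python3 arc.py 599 0.30 20
```

```text
a0 2.241620113945799 r 135.4211797352912
0 [  4.   0. -13.]
1 [  5.   0. -12.]
2 [  6.   0. -12.]
3 [  7.   0. -11.]
4 [  8.   0. -10.]
5 [ 9.  0. -9.]
6 [10.  0. -8.]
7 [11.  0. -7.]
8 [12.  0. -6.]
9 [12.  0. -5.]
10 [13.  0. -4.]
11 [13.  0. -3.]
12 [13.  0. -1.]
13 [13.  0. -0.]
14 [13.  0.  1.]
15 [13.  0.  2.]
16 [13.  0.  4.]
17 [12.  0.  5.]
18 [12.  0.  6.]
19 [11.  0.  7.]
```

jog_arm(
  steps=[
    {"dx":4,"dy":0,"dz":-13,"wx":0,"wy":0,"wz":0},
    {"dx":5,"dy":0,"dz":-12,"wx":0,"wy":0,"wz":0},
    {"dx":6,"dy":1,"dz":-12,"wx":0,"wy":0,"wz":0},
    {"dx":7,"dy":0,"dz":-11,"wx":0,"wy":0,"wz":0},
    {"dx":8,"dy":1,"dz":-10,"wx":0,"wy":0,"wz":0},
  ],
)

```text
time: 28.6
tcp_pos: [635.0, -103.7, 230.7]
eef_rot: [[-0.796, -0.005, 0.606], [-0.004, 1.0, 0.002], [-0.606, -0.001, -0.796]]
wrist_force: [4.3, -4.1, -4.2]
width: 17.8
grip_force: 30.5
```

jog_arm(
  steps=[
    {"dx":9,"dy":0,"dz":-9,"wx":0,"wy":0,"wz":0},
    {"dx":10,"dy":1,"dz":-8,"wx":0,"wy":0,"wz":0},
    {"dx":11,"dy":0,"dz":-7,"wx":0,"wy":0,"wz":0},
    {"dx":12,"dy":1,"dz":-6,"wx":0,"wy":0,"wz":0},
    {"dx":12,"dy":0,"dz":-5,"wx":0,"wy":0,"wz":0},
  ],
)

```text
time: 29.22
tcp_pos: [572.3, -101.1, 228.6]
eef_rot: [[-0.792, -0.006, 0.61], [-0.004, 1.0, 0.004], [-0.61, 0.001, -0.792]]
wrist_force: [5.8, 5.3, 2.1]
width: 17.8
grip_force: 34.8
```

```bash
python3 arc.py 599 0.30 10
```

```text
a0 1.2876931863902712 r 137.13194326720335
0 [13.  0. -4.]
1 [13.  0. -3.]
2 [13.  0. -2.]
3 [14.  0. -0.]
4 [14.  0.  1.]
5 [13.  0.  2.]
6 [13.  0.  4.]
7 [13.  0.  5.]
8 [12.  0.  6.]
9 [11.  0.  7.]
```

jog_arm(
  steps=[
    {"dx":13,"dy":0,"dz":-3,"wx":0,"wy":0,"wz":0},
    {"dx":13,"dy":0,"dz":-2,"wx":0,"wy":0,"wz":0},
    {"dx":13,"dy":0,"dz":-1,"wx":0,"wy":0,"wz":0},
    {"dx":13,"dy":0,"dz":0,"wx":0,"wy":0,"wz":0},
    {"dx":13,"dy":0,"dz":1,"wx":0,"wy":0,"wz":0},
  ],
)

```text
time: 29.85
tcp_pos: [519.8, -98.9, 198.7]
eef_rot: [[-0.788, -0.01, 0.615], [-0.004, 1.0, 0.01], [-0.615, 0.005, -0.788]]
wrist_force: [-10.9, 22.7, 24.6]
width: 17.8
grip_force: 48.9
```

```bash
python3 arc.py 599 0.28 6
```

```text
a0 0.8409594380822314 r 136.38390820857862
0 [13.  0.  1.]
1 [12.  0.  3.]
2 [12.  0.  4.]
3 [12.  0.  5.]
4 [11.  0.  6.]
5 [11.  0.  7.]
```

jog_arm(
  steps=[
    {"dx":0,"dy":0.5,"dz":0,"wx":0,"wy":0,"wz":0},
    {"dx":0,"dy":0.5,"dz":0,"wx":0,"wy":0,"wz":0},
    {"dx":0,"dy":0,"dz":0,"wx":0,"wy":0,"wz":0},
    {"dx":0,"dy":0,"dz":0,"wx":0,"wy":0,"wz":0},
    {"dx":0,"dy":0,"dz":0,"wx":0,"wy":0,"wz":0},
  ],
)

```text
time: 30.48
tcp_pos: [518.3, -98.7, 197.0]
eef_rot: [[-0.792, -0.009, 0.611], [-0.005, 1.0, 0.008], [-0.611, 0.003, -0.792]]
wrist_force: [-18.0, 15.9, 22.1]
width: 18.0
grip_force: 47.2
```

```bash
python3 - <<'E'
from h import *
s=ctrl.sense();print(s["wrist_force"],s["ft_torque"])
for n in("scene","side"): save(n,"pics/"+n+"10")
b=cv2.imread("pics/side10.png");d=np.abs(b.astype(int)-cv2.imread("pics/side9.png")).max(2)>25
# side: lens in box pixel columns vs before
c=dict(np.load("pics/side10.npz"))
for h in(117,140,158):
    u,v=np.round(proj(c,(568,-56,h))).astype(int);print(h,u,v,d[v,u-20:u+21].astype(int))
# where is rail lower edge: project rail for several joint values at y=+60 and print gray
p=np.load("box.npy");p[0]=599
g=cv2.cvtColor(b,6)
def G(q):
    c_,s_=np.cos(p[2]),np.sin(p[2]);return np.array([p[0]+c_*q[0]-s_*q[1],p[1]+s_*q[0]+c_*q[1],q[2]])
for y in(80,60,-60,-85):
    print(y,[int(g[tuple(np.round(proj(c,G((-104*np.cos(a),y,112+104*np.sin(a))))).astype(int)[::-1])]) for a in np.arange(.2,1.5,.08)])
E
```

```text
[-17.97018415  15.8813362   22.05585102] [1.40094967 0.18207777 0.48944849]
117 357 239 [0 0 0 0 0 0 0 0 0 0 0 1 1 1 0 1 1 1 1 1 0 0 0 0 0 0 0 0 0 0 0 0 0 0 0 0 0
 0 0 0 0]
140 358 227 [0 0 0 0 0 0 0 0 0 0 0 0 1 1 1 1 1 1 1 1 1 1 1 1 1 1 0 0 0 0 0 0 0 0 1 1 1
 1 1 1 1]
158 359 218 [0 0 1 1 1 1 1 1 1 1 1 1 0 0 0 1 1 1 1 1 1 1 1 1 1 1 1 1 1 0 1 1 1 1 1 1 1
 1 1 1 1]
80 [85, 86, 89, 91, 89, 88, 89, 209, 245, 247, 247, 24, 48, 52, 51, 52, 50]
60 [53, 37, 41, 42, 102, 102, 95, 227, 245, 254, 32, 51, 44, 37, 35, 38, 51]
-60 [35, 40, 37, 42, 103, 106, 101, 244, 245, 247, 246, 173, 247, 248, 240, 244, 242]
-85 [40, 40, 38, 40, 105, 106, 100, 252, 245, 247, 247, 230, 245, 246, 230, 243, 243]
```

jog_arm(
  steps=[
    {"dx":0,"dy":1,"dz":-2,"wx":0,"wy":0,"wz":0},
    {"dx":0,"dy":1,"dz":-2,"wx":0,"wy":0,"wz":0},
    {"dx":0,"dy":0,"dz":0,"wx":0,"wy":0,"wz":0},
    {"dx":0,"dy":0,"dz":0,"wx":0,"wy":0,"wz":0},
    {"dx":0,"dy":0,"dz":0,"wx":0,"wy":0,"wz":0},
  ],
)

```text
time: 31.2
tcp_pos: [514.5, -98.5, 194.3]
eef_rot: [[-0.795, -0.006, 0.607], [-0.004, 1.0, 0.004], [-0.607, 0.0, -0.795]]
wrist_force: [6.7, 2.7, -0.9]
width: 18.0
grip_force: 37.9
```

```bash
python3 arc.py 599 0.30 6
```

```text
a0 0.7928948851143308 r 136.78193110895486
0 [11.  0.  2.]
1 [11.  0.  3.]
2 [11.  0.  4.]
3 [10.  0.  5.]
4 [10.  0.  5.]
5 [9. 0. 6.]
```

jog_arm(
  steps=[
    {"dx":11,"dy":0.5,"dz":1,"wx":0,"wy":0,"wz":0},
    {"dx":11,"dy":0.5,"dz":2,"wx":0,"wy":0,"wz":0},
    {"dx":11,"dy":0.5,"dz":3,"wx":0,"wy":0,"wz":0},
    {"dx":0,"dy":0,"dz":0,"wx":0,"wy":0,"wz":0},
    {"dx":0,"dy":0,"dz":0,"wx":0,"wy":0,"wz":0},
  ],
)

```text
time: 31.82
tcp_pos: [491.5, -97.4, 169.3]
eef_rot: [[-0.796, -0.006, 0.605], [-0.005, 1.0, 0.004], [-0.605, -0.0, -0.796]]
wrist_force: [-3.2, 2.0, 3.0]
width: 17.9
grip_force: 37.5
```

```bash
python3 arc.py 599 0.27 4
```

```text
a0 0.5465940352285278 r 139.29838143230126
0 [9. 0. 4.]
1 [9. 0. 4.]
2 [8. 0. 5.]
3 [8. 0. 6.]
```

jog_arm(
  steps=[
    {"dx":9,"dy":0,"dz":4,"wx":0,"wy":0,"wz":0},
    {"dx":9,"dy":0.5,"dz":4,"wx":0,"wy":0,"wz":0},
    {"dx":8,"dy":0,"dz":5,"wx":0,"wy":0,"wz":0},
    {"dx":5,"dy":0,"dz":4,"wx":0,"wy":0,"wz":0},
    {"dx":0,"dy":0,"dz":0,"wx":0,"wy":0,"wz":0},
  ],
)

```text
time: 32.45
tcp_pos: [476.7, -96.7, 136.2]
eef_rot: [[-0.797, -0.007, 0.604], [-0.004, 1.0, 0.005], [-0.604, 0.001, -0.797]]
wrist_force: [-6.9, 3.7, 3.9]
width: 18.1
grip_force: 40.3
```

```bash
python3 arc.py 599 0.27 4|head -1; cat > gap.py <<'E'
import sys
from h import *
n=sys.argv[1]
for k in("side","scene"):
    save(k,f"pics/{k}{n}");g=cv2.cvtColor(cv2.imread(f"pics/{k}{n}.png"),6);c=dict(np.load(f"pics/{k}{n}.npz"));p=np.load("box.npy");p[0]=599
    G=lambda q:np.array([p[0]+np.cos(p[2])*q[0]-np.sin(p[2])*q[1],p[1]+np.sin(p[2])*q[0]+np.cos(p[2])*q[1],q[2]])
    for y in(80,60,-60,-85):
        print(k,y,[int(g[tuple(np.round(proj(c,G((-104*np.cos(a),y,112+104*np.sin(a))))).astype(int)[::-1])]) for a in np.arange(0,.6,.03)])
E
python3 gap.py 11
```

```text
a0 0.2858823722227004 r 139.40817106002925
side 80 [121, 121, 122, 123, 76, 49, 51, 52, 53, 57, 52, 49, 51, 48, 52, 54, 51, 55, 50, 52]
side 60 [123, 120, 121, 126, 120, 35, 25, 50, 49, 50, 49, 53, 48, 54, 52, 51, 49, 48, 53, 54]
side -60 [121, 120, 121, 118, 175, 203, 49, 133, 210, 212, 212, 214, 223, 218, 130, 199, 230, 244, 255, 124]
side -85 [120, 120, 121, 117, 184, 185, 31, 62, 210, 210, 212, 213, 217, 220, 213, 175, 223, 236, 253, 131]
scene 80 [72, 75, 96, 105, 96, 111, 117, 120, 137, 143, 139, 146, 146, 151, 146, 147, 165, 167, 137, 136]
scene 60 [68, 67, 68, 68, 68, 68, 70, 69, 71, 71, 72, 73, 77, 79, 75, 76, 75, 76, 78, 78]
scene -60 [120, 122, 122, 120, 146, 183, 140, 135, 180, 186, 188, 188, 191, 195, 222, 163, 190, 208, 228, 222]
scene -85 [120, 120, 120, 118, 163, 179, 158, 103, 184, 185, 186, 187, 191, 191, 219, 159, 191, 208, 226, 218]
```

jog_arm(
  steps=[
    {"dx":4,"dy":0,"dz":3,"wx":0,"wy":0,"wz":0},
    {"dx":3,"dy":0,"dz":2.5,"wx":0,"wy":0,"wz":0},
    {"dx":0,"dy":0,"dz":0,"wx":0,"wy":0,"wz":0},
    {"dx":0,"dy":0,"dz":0,"wx":0,"wy":0,"wz":0},
    {"dx":0,"dy":0,"dz":0,"wx":0,"wy":0,"wz":0},
  ],
)

```text
time: 33.17
tcp_pos: [475.3, -96.6, 129.6]
eef_rot: [[-0.796, -0.007, 0.605], [-0.005, 1.0, 0.006], [-0.605, 0.002, -0.796]]
wrist_force: [-13.2, 6.8, 12.2]
width: 18.1
grip_force: 42.6
```

```bash
python3 arc.py 599 0.27 4|head -1; python3 gap.py 12|grep -- -
```

```text
a0 0.2373304411348406 r 139.06382648451967
side -60 [121, 121, 120, 118, 175, 138, 204, 203, 209, 213, 212, 213, 255, 128, 222, 238, 249, 227, 177, 229]
side -85 [118, 120, 120, 115, 183, 142, 202, 201, 204, 208, 210, 212, 250, 146, 209, 228, 243, 255, 192, 232]
scene -60 [120, 121, 122, 120, 146, 183, 177, 179, 183, 183, 188, 188, 226, 202, 172, 200, 212, 234, 153, 189]
scene -85 [120, 121, 120, 118, 163, 147, 165, 179, 182, 183, 187, 187, 227, 202, 174, 198, 214, 234, 160, 188]
```

jog_arm(
  steps=[
    {"dx":3,"dy":0,"dz":2,"wx":0,"wy":0,"wz":0},
    {"dx":2,"dy":0,"dz":2,"wx":0,"wy":0,"wz":0},
    {"dx":0,"dy":0,"dz":0,"wx":0,"wy":0,"wz":0},
    {"dx":0,"dy":0,"dz":0,"wx":0,"wy":0,"wz":0},
    {"dx":0,"dy":0,"dz":0,"wx":0,"wy":0,"wz":0},
  ],
)

```text
time: 33.9
tcp_pos: [476.2, -96.6, 128.5]
eef_rot: [[-0.792, -0.008, 0.611], [-0.006, 1.0, 0.007], [-0.611, 0.002, -0.792]]
wrist_force: [-24.2, 12.7, 29.9]
width: 18.0
grip_force: 45.2
```

```bash
python3 arc.py 599 0.27 4|head -1; python3 gap.py 13|grep -- -
```

```text
a0 0.2308544515852147 r 138.02055827842523
side -60 [120, 120, 119, 118, 176, 140, 205, 207, 210, 212, 215, 216, 255, 125, 221, 239, 249, 224, 180, 229]
side -85 [119, 121, 118, 114, 185, 142, 203, 201, 206, 206, 212, 212, 250, 145, 206, 229, 243, 255, 190, 232]
scene -60 [120, 122, 122, 120, 146, 183, 178, 179, 183, 183, 188, 188, 225, 202, 171, 200, 212, 234, 149, 189]
scene -85 [120, 121, 120, 118, 163, 147, 166, 179, 182, 183, 187, 187, 227, 202, 175, 198, 214, 235, 159, 189]
```

Pushing harder no longer moves the cover, so it is home. I unload, release and back off.

jog_arm(
  steps=[
    {"dx":-3,"dy":0,"dz":-2,"wx":0,"wy":0,"wz":0},
    {"dx":0,"dy":0,"dz":0,"wx":0,"wy":0,"wz":0},
    {"dx":0,"dy":0,"dz":0,"wx":0,"wy":0,"wz":0},
    {"dx":0,"dy":0,"dz":0,"wx":0,"wy":0,"wz":0},
    {"dx":0,"dy":0,"dz":0,"wx":0,"wy":0,"wz":0},
  ],
)

```text
time: 34.62
tcp_pos: [476.1, -96.6, 128.6]
eef_rot: [[-0.794, -0.007, 0.608], [-0.005, 1.0, 0.006], [-0.608, 0.002, -0.794]]
wrist_force: [-10.8, 9.3, 15.8]
width: 17.8
grip_force: 42.3
```

jog_arm(
  steps=[
    {"dx":0,"dy":0,"dz":0,"wx":0,"wy":0,"wz":0},
    {"dx":0,"dy":0,"dz":0,"wx":0,"wy":0,"wz":0},
    {"dx":0,"dy":0,"dz":0,"wx":0,"wy":0,"wz":0},
    {"dx":0,"dy":0,"dz":0,"wx":0,"wy":0,"wz":0},
    {"dx":0,"dy":0,"dz":0,"wx":0,"wy":0,"wz":0},
  ],
  gripper=0.7,
)

```text
time: 35.25
tcp_pos: [474.5, -97.3, 124.9]
eef_rot: [[-0.796, -0.005, 0.605], [-0.004, 1.0, 0.003], [-0.605, 0.0, -0.796]]
wrist_force: [-0.5, 0.3, 0.3]
width: 60.0
grip_force: 0.0
```

jog_arm(
  steps=[
    {"dx":0,"dy":0,"dz":-15,"wx":0,"wy":0,"wz":0},
    {"dx":0,"dy":0,"dz":-25,"wx":0,"wy":0,"wz":0},
    {"dx":0,"dy":0,"dz":-35,"wx":0,"wy":0,"wz":0},
    {"dx":0,"dy":0,"dz":-35,"wx":0,"wy":0,"wz":0},
    {"dx":0,"dy":0,"dz":0,"wx":0,"wy":0,"wz":0},
  ],
)

```text
time: 35.88
tcp_pos: [414.8, -101.3, 214.0]
eef_rot: [[-0.797, -0.005, 0.604], [-0.004, 1.0, 0.003], [-0.604, -0.0, -0.797]]
wrist_force: [-0.3, 0.2, -0.5]
width: 60.0
grip_force: 0.0
```

```bash
python3 gap.py 14; python3 - <<'E'
from h import *
# mirror mount unmoved?
for k in("side","scene"):
    a=cv2.imread(f"pics/{k}0.png").astype(int);b=cv2.imread(f"pics/{k}14.png").astype(int)
    c=dict(np.load(f"pics/{k}14.npz"));u,v=proj(c,(580,170,90)).astype(int);print(k,np.abs(a-b).max(2)[v-12:v+12,u-10:u+10].mean())
    d=np.abs(b-cv2.imread(f"pics/{k}13.png")).max(2);u,v=proj(c,(520,-170,170)).astype(int);print("cover diff since pressed",d[v-15:v+15,u-15:u+15].mean())
E
```

```text
side 80 [120, 122, 121, 121, 134, 186, 207, 207, 204, 208, 208, 209, 251, 135, 203, 225, 242, 255, 22, 44]
side 60 [121, 122, 122, 119, 161, 195, 163, 204, 201, 208, 215, 200, 201, 107, 108, 106, 138, 47, 37, 33]
side -60 [117, 119, 121, 120, 172, 141, 204, 205, 206, 205, 210, 210, 254, 132, 218, 233, 248, 228, 183, 231]
side -85 [119, 122, 121, 114, 187, 141, 201, 198, 203, 206, 213, 212, 250, 141, 206, 229, 243, 255, 191, 233]
scene 80 [75, 74, 74, 143, 150, 150, 151, 151, 129, 94, 80, 80, 78, 78, 139, 187, 206, 211, 220, 154]
scene 60 [87, 90, 93, 115, 151, 151, 152, 153, 143, 81, 81, 81, 81, 126, 170, 187, 204, 217, 187, 178]
scene -60 [121, 122, 123, 121, 147, 184, 178, 180, 183, 184, 188, 188, 225, 202, 172, 200, 212, 234, 154, 189]
scene -85 [121, 121, 121, 119, 163, 147, 165, 179, 182, 183, 187, 187, 227, 202, 175, 198, 214, 235, 163, 188]
side 42.225
cover diff since pressed 44.77
scene 53.295833333333334
cover diff since pressed 0.8744444444444445
```

```bash
python3 - <<'E'
from h import *
for k in("side","scene"):
  c=dict(np.load(f"pics/{k}0.npz"));u,v=proj(c,(580,170,60)).astype(int);a=cv2.imread(f"pics/{k}0.png",0)
  T=a[v-30:v+30,u-16:u+16]
  for n in(1,2,5,9,10,14):
    b=cv2.imread(f"pics/{k}{n}.png",0)
    if b is None: continue
    r=cv2.matchTemplate(b[v-45:v+45,u-31:u+31],T,cv2.TM_CCOEFF_NORMED);_,m,_,l=cv2.minMaxLoc(r);print(k,n,round(m,3),np.array(l)-15)
E
```

```text
side 1 0.998 [0 0]
side 2 0.998 [0 0]
side 5 0.998 [0 0]
side 9 0.998 [0 0]
side 10 0.998 [0 0]
side 14 0.465 [  2 -14]
scene 1 1.0 [0 0]
scene 2 1.0 [0 0]
scene 5 1.0 [0 0]
scene 9 1.0 [0 0]
scene 10 0.589 [0 0]
scene 14 0.316 [-14  -4]
```

The mirror mount did not move: it matches at zero shift while visible, and the arm only hides it now. I hand the job in.

```bash
python3 -c "
from plant import ctrl
print(ctrl.sign_off())"
```

```text
the job is handed in; nothing more can be done
None
```

I set the lens upright in the front-left of the dust box, closed the cover fully over it and handed the job in at about 36 s; the hand-in returned no verdict, and I could not see the lens or stored boxes once the cover was shut.

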